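# Set the washed chocolate moulds to dry

### The job

Set the washed moulds to dry, in this order: take the shaker out of the drip tray and put it in the shallow pan, then slide the tray fully home under the deck of the drying stand. Then lean every mould from the rack side by side on the stand, foot on the deck and back against the rail, clearly tilted with its wide face flat along the rail. Last, switch the blower fully on, with the tray still home; do not shift the bottle and the tin that stand behind.

Things in the scene. Friction and masses are not known exactly. Their poses are not given: they have to be found in the camera images.
- stand: Fixed aluminium drying stand. Origin: on the table under its middle; x points from the robot's side to its far side, y along its length. A level deck, 350 mm long (y), 78 mm deep (x = -22 to 56 mm), top 56 mm and underside 50 mm above the table, bridges the tray bay. Rail on its near side, an upright lip on its far edge (inner face x = 50 mm, top 72 mm above the table).
- stand_rail (a point): Middle of the stand's lean rail: a round steel bar 12 mm thick along the stand's y, at x = -6 mm, 141 mm above the table, on a post at each end (y = -168 and 168 mm). A mould stands with its foot on the deck between rail and lip and leans its upper part against the rail, towards the robot (-x). Room for four side by side.
- stand_bay (a point): Middle of the bay under the deck, on the table, where the tray's origin lies when home (same as the stand's origin). Side walls (inner faces y = -145 and 145 mm, as deep as the deck) guide the tray, which enters from the robot's side (-x) until its far wall meets a stop at x = 40 mm; its near 18 mm then still shows.
- tray: Loose aluminium drip tray, an open box 80 mm (x) by 270 mm (y), walls 28 mm high, 3 mm thick, 0.45 kg; origin at the centre of its underside, x points from its handle side to its far wall. It starts on the table on the robot's side of the stand, a little askew, just out of the bay.
- tray_handle (a point): Middle of the tray's bar handle: a round bar 10 mm thick, 90 mm long along the tray's y, its middle 45 mm out from the tray's near wall (at x = -85 mm of the tray), 24 mm above the tray's underside; free to grip from above.
- shaker_mid (a point): Centre (half-way up) of a steel shaker, an upright cylinder 54 mm in diameter (55 mm at the lid) and 75 mm tall, 0.22 kg, loose. It starts standing in the drip tray (floor 3 mm thick); it is too tall to pass under the deck.
- pan: Fixed shallow square steel pan 120 mm by 120 mm, walls 30 mm high, 3 mm thick, floor 3 mm; origin at the centre of its underside.
- rack: Fixed grey plastic wash rack, 250 mm (x) by 90 mm (y), base 8 mm thick; origin at the centre of its underside. Four channels across it, at x = -90, -30, 30, 90 mm: each has two upright walls 40 mm high above the base, 4 mm thick, with a 17 mm gap, in which a mould stands upright.
- switch (a joint): Blower switch: toggle lever, radians. Starts near 0 (off, leaning to the -x side of its base); 1.0 is fully on (leaning to +x). It stays where it is left and moves with about 1 N at the tip.
- switch_tip (a point): Centre of the 26 mm black ball at the end of the switch lever, 80 mm from the lever's hinge.
- switch_base: The switch's fixed grey base, 70 (x) by 50 (y) by 25 mm; origin at the centre of its underside. The lever's hinge lies 22 mm above it, along y, so that the ball moves towards the base's +x.
- mould1_mid (a point): Centre of mould 1, a loose white plastic chocolate mould with grey cavities, a flat slab 12 mm thick (own x), 66 mm wide (own y), 140 mm tall (own z), 0.15 kg; all moulds are alike on both faces. It starts upright in a channel of the rack, foot 8 mm above the table. May be absent.
- mould2_mid (a point): Centre of mould 2, a loose white plastic chocolate mould with grey cavities, a flat slab 12 mm thick (own x), 66 mm wide (own y), 140 mm tall (own z), 0.15 kg; all moulds are alike on both faces. It starts upright in a channel of the rack, foot 8 mm above the table. May be absent.
- mould3_mid (a point): Centre of mould 3, a loose white plastic chocolate mould with grey cavities, a flat slab 12 mm thick (own x), 66 mm wide (own y), 140 mm tall (own z), 0.15 kg; all moulds are alike on both faces. It starts upright in a channel of the rack, foot 8 mm above the table. May be absent.
- mould4_mid (a point): Centre of mould 4, a loose white plastic chocolate mould with grey cavities, a flat slab 12 mm thick (own x), 66 mm wide (own y), 140 mm tall (own z), 0.15 kg; all moulds are alike on both faces. It starts upright in a channel of the rack, foot 8 mm above the table. May be absent.
- bottle: Bystander: clear bottle, loose, to be left where it is. Origin at its underside, standing upright. 60 mm across, 170 mm high.
- tin: Bystander: aluminium tin, loose, to be left where it is. Origin at its underside, standing upright. 80 mm across, 50 mm high.
There are look-alikes about, which are no part of the job. What is shaped like the part that bears shaker_mid but orange or pink is not meant.

How it is judged (in metres and radians):
On the way, in this order (a step that is already met when the one before it is completed fails the run):
1. the shaker is in the pan (x of shaker_mid in the frame of pan between -0.058 and 0.058 m and y of shaker_mid in the frame of pan between -0.058 and 0.058 m and z of shaker_mid in the frame of pan below 0.05 m), for 0.2 s.
2. the tray is home under the deck (x of tray in the frame of stand between -0.01 and 0.01 m and y of tray in the frame of stand between -0.02 and 0.02 m and z of tray in the frame of stand below 0.008 m and angle between the x axis of tray and the x axis of stand, either way round below 0.12 rad), for 0.2 s.
3. every mould leans against the rail (x of mould1_mid in the frame of stand between -0.01 and 0.04 m and y of mould1_mid in the frame of stand between -0.165 and 0.165 m and z of mould1_mid in the frame of stand between 0.105 and 0.145 m and angle between mould1_mid's own z axis and vertical between 0.15 and 0.52 rad and angle between the y axis of each of mould1_mid, mould2_mid, mould3_mid, mould4_mid and the y axis of stand, either way round below 0.2 rad and x of mould2_mid in the frame of stand between -0.01 and 0.04 m and y of mould2_mid in the frame of stand between -0.165 and 0.165 m and z of mould2_mid in the frame of stand between 0.105 and 0.145 m and angle between mould2_mid's own z axis and vertical between 0.15 and 0.52 rad and x of mould3_mid in the frame of stand between -0.01 and 0.04 m and y of mould3_mid in the frame of stand between -0.165 and 0.165 m and z of mould3_mid in the frame of stand between 0.105 and 0.145 m and angle between mould3_mid's own z axis and vertical between 0.15 and 0.52 rad and x of mould4_mid in the frame of stand between -0.01 and 0.04 m and y of mould4_mid in the frame of stand between -0.165 and 0.165 m and z of mould4_mid in the frame of stand between 0.105 and 0.145 m and angle between mould4_mid's own z axis and vertical between 0.15 and 0.52 rad), for 0.3 s.
4. the blower switch is on (value of joint switch above 0.8 rad), for 0.2 s.
At the end, for the whole second after the job is handed in: Shaker in the pan; tray home (within 10 mm in depth, 20 mm sideways, 0.12 rad); every mould's foot on the deck between rail and lip, leaning on the rail 9 to 30 degrees from upright, parallel to it within 0.2 rad; switch past 0.8 rad; all at rest (all of step 1 and all of step 2 and all of step 3 and value of joint switch above 0.8 rad and linear speed of each of mould1, mould2, mould3, mould4, tray, shaker below 0.02 m/s); the robot touches nothing.
It fails at once if the clear bottle is moved more than 40 mm (distance of bottle from where it was at the start of the episode above 0.04 m).
It fails at once if the aluminium tin is moved more than 40 mm (distance of tin from where it was at the start of the episode above 0.04 m).
Of mould1, mould2, mould3, mould4 only 3 to 4 are there at a start; the rules pass over those that are not, and their reading is None.
At some moment in a run one of tray, shaker may be knocked a few centimetres aside while the robot is not near it.
It also fails if it takes over 210 s, if anything falls off the work surface, if the arm or the gripper's body presses on something with over 40 N, if the wrist force passes 120 N, or if a joint passes its speed limit or range.

### The arm

A 6-joint arm with a two-finger parallel gripper is mounted at the origin on the work surface. World frame = base frame: x ahead of the robot, y to its left, z up, the work surface at z = 0. Lengths are in m, angles in degrees, forces in N, time in s.
With the tool pointing down it reaches from about 0.4 to 0.825 m from the base axis. Payload 7 kg.
Tool frame: the origin (TCP) lies on the centre line of the jaws, within the pads' length; the fingertips stand r.tip_reach ahead of it and the grasp point (between the pads) is the TCP (r.tip_reach is the distance from the TCP to the fingertips, in m); z points along the fingers, y is the line along which they close (so a half turn about z gives the same grasp; the last joint's range is limited). The gripper opens to 88 mm and grips with 3 to 60 N. Pads are 19 mm wide; open, the fingers measure 130 mm over their backs; the gripper's body (78 mm by 193 mm) begins 47 mm behind the grasp point.
Start: joints at [90.418, 20.546, 0.682, 0, -70.136, -16.507], TCP at [0.187, 0.649, 0.246] pointing down, gripper open.
Joint ranges: [-176.03, 176.03], [-82.01, 121.73], [-58.28, 71.71], [-173.87, 95.51], [-174.79, -0.11], [-173.66, 173.66]. Speed limits (degrees/s): [136.94, 136.94, 172.46, 180, 180, 180].

### API

Orientations are given as [roll, pitch, yaw] about the fixed x, y, z axes, in that order (R = Rz(yaw) Ry(pitch) Rx(roll)).
In Python, from plant import sensors, cams, r gives the robot as it stands.
- The arm moves only by the tool drive_tool, never from a script. Its argument "rows" is a list of rows, each an object of numbers: "fingers": the gripper's target within -1 to 1 (fully open at 1, half-way at 0, shut at -1); "x", "y", "z": the shift along the tool's x, y, z in m; "spin": the turn about the tool's z in rad. A call has 1 to 10 rows; each row is the pose to reach, as a shift and turn from the pose commanded when the call began, along the tool's axes at that moment; what a row does not reach only later rows make up. A row lasts 1/8 s, in which the tool goes at most 62.5 mm and 10.7 degrees, less where a joint would pass 70% of its speed; a pose out of reach is approached as far as the arm can. A call with a gripper value outside its range is refused whole. The fingers move at their own pace and stop on an object; "newtons" is the grip in N (left out, the last holds). Time passes only in rows, so rows that repeat a pose let the fingers close. It gives the time, the measured TCP pose, the force, the opening and the grip force at its end, in the units of the state.
- sensors.get_state(): the state, without advancing time (a new reading comes with each control period).
- cams.capture(name): name is "side" or "top" or "wrist"; returns a dict with "pixels" (480x640x3 uint8, red, green, blue), "intrinsics" (3x3 intrinsics, pixels), "k1" (the pictures are not rectified: a ray, as slopes to the right and down, at radius r is drawn at 1 + k1 r^2 times it, then the intrinsics apply), "eye" and "orientation" of the camera in the world; the wrist camera has in their place "T_tool_cam" (4x4, takes a point from camera to tool coordinates, whose origin is the TCP and whose axes are the flange's). Camera axes: x right, y up, looking along -z (the intrinsics and any distortion apply to the point x, -y, -z); pixel columns grow to the right and rows downward; lengths in m; the calibration is good to about 2 mm. A picture is of the moment at which its call begins: read the wrist's pose just before it. There is no depth.
- r.close_job(): hands the job in; it is judged then, once.
The state is a dict: "time_s": time; "joints": joint angles; "qd": joint speeds; "joint_torque": joint torques, N m; "tcp_pos": TCP position; "eef_rot": TCP orientation; "contact_force": force on the tool from outside, world axes, zero at the start; "moment": the same for the moment, N m; "gripper_width": finger opening in m; "gripper_force": force on a finger pad.
Only numpy, scipy, OpenCV 4.12 (cv2) and the standard library are available. Lean on these libraries where they do the work, as an engineer would, in place of code of your own. Each camera call takes 0.05 s, during which the arm holds its last target. There are 200 camera calls.

## Working session

There is one attempt and no reset: what is moved stays moved. The work goes in short steps, Python scripts to look and compute and a tool call to move; the robot and the scene stay as the last step left them, time stands still between calls to the robot, and variables do not carry over. Pictures are saved under pics/ and viewed, at most 14 in all, crops included, and the job is handed in when it is done.

Besides the shell and the picture viewer there is one more tool, called after "Call:" by a JSON object that holds its "op" and its "data", one argument or row to a line. drive_tool: Moves the arm, as the interface text tells. Its arguments: {"type":"object","properties":{"rows":{"type":"array"},"newtons":{"type":"number"}},"required":["rows"]}

```bash
ls; mkdir -p pics; python3 - <<'E'
from plant import sensors,cams,r
import cv2
print(sensors.get_state(), r.tip_reach)
for n in("side","top"):
    c=cams.capture(n); cv2.imwrite(f"pics/{n}0.png",c["pixels"][:,:,::-1]); print(n,{k:v for k,v in c.items() if k!="pixels"})
c=cams.capture("wrist"); cv2.imwrite("pics/wrist0.png",c["pixels"][:,:,::-1]);print({k:v for k,v in c.items() if k!="pixels"})
E
```

```text
pics
{'time_s': 0.0, 'joints': array([ 9.04183583e+01,  2.05910844e+01,  6.34302409e-01, -2.34818094e-02,
       -7.01368505e+01, -1.65072526e+01]), 'qd': array([0.02251742, 0.01129778, 0.05650966, 0.00166861, 0.04991698,
       0.06902397]), 'joint_torque': array([-8.63951955e-04, -5.82716918e+01,  2.93047106e+01,  6.99704289e+00,
        6.87337102e-03, -1.72168834e-04]), 'tcp_pos': array([0.18693429, 0.64810993, 0.24462008]), 'eef_rot': array([ 1.79903954e+02, -5.44282463e-03, -1.60968863e+01]), 'contact_force': array([0.00254616, 0.74256255, 0.18212128]), 'moment': array([-0.0192215, -0.0100443, -0.025231 ]), 'gripper_force': 0.0, 'gripper_width': 0.08809148675954753} 0.019
side {'intrinsics': array([[595.97045585,   0.        , 328.25520068],
       [  0.        , 595.97045585, 245.79090484],
       [  0.        ,   0.        ,   1.        ]]), 'k1': -0.06549079190150844, 'eye': array([ 0.38019802, -0.99084371,  1.06014813]), 'orientation': array([ 47.77340086,   1.07314324, -13.02341952])}
top {'intrinsics': array([[535.17855233,   0.        , 312.54165905],
       [  0.        , 535.17855233, 238.08226435],
       [  0.        ,   0.        ,   1.        ]]), 'k1': 0.041900483048508796, 'eye': array([0.50396175, 0.03423072, 1.45264986]), 'orientation': array([  3.2706522 ,  -0.12677003, -90.11723109])}
{'intrinsics': array([[432.10163702,   0.        , 317.43959433],
       [  0.        , 432.10163702, 234.36528678],
       [  0.        ,   0.        ,   1.        ]]), 'k1': -0.05403306216871153, 'T_tool_cam': array([[-2.99410194e-04,  9.56142170e-01,  2.92902818e-01,
         7.92787298e-02],
       [ 9.99999442e-01, -1.03453813e-05,  1.05598739e-03,
        -3.61263033e-04],
       [ 1.01270427e-03,  2.92902971e-01, -9.56141634e-01,
        -1.37529497e-01],
       [ 0.00000000e+00,  0.00000000e+00,  0.00000000e+00,
         1.00000000e+00]])}
```

View pics/top0.png

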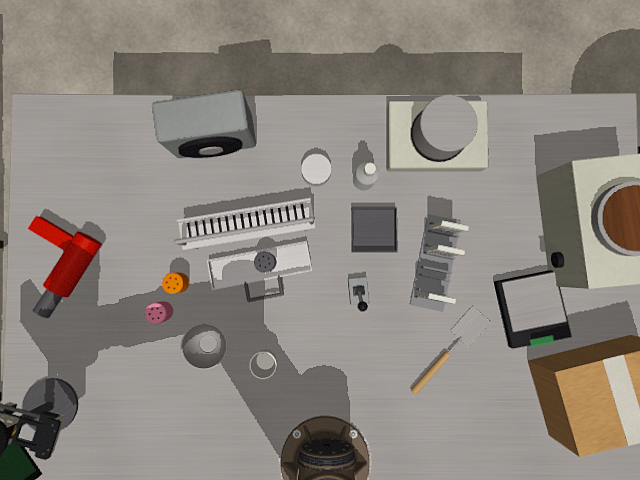

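View pics/side0.png

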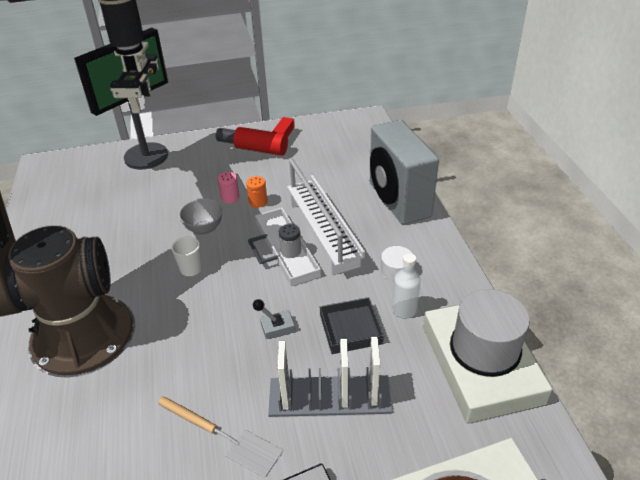

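The top view shows the stand near (246,220), tray (260,263) with the shaker at (265,261) and the handle at (265,290). The pan is at (374,228) and the rack at (437,260), with three moulds near rows 225, 250 and 297. The switch ball is at (362,306), the tin at (316,168) and the bottle at (367,172). Next I'll zoom in to measure.

```bash
cat > h.py <<'E'
from plant import sensors,cams,r
import cv2,numpy as np
from scipy.spatial.transform import Rotation as R
def save(n,c,crop=None,s=1):
    p=c["pixels"][:,:,::-1]
    if crop: x0,y0,x1,y1=crop; p=cv2.resize(p[y0:y1,x0:x1],None,fx=s,fy=s,interpolation=cv2.INTER_CUBIC)
    cv2.imwrite(f"pics/{n}.png",p)
def pose(c,st=None):
    if "eye" in c: return np.array(c["eye"]),R.from_euler("xyz",c["orientation"],degrees=True).as_matrix()
    A=R.from_euler("xyz",st["eef_rot"],degrees=True).as_matrix(); T=c["T_tool_cam"]
    return st["tcp_pos"]+A@T[:3,3],A@T[:3,:3]
def rays(c,px,st=None):
    u=cv2.undistortPoints(np.array(px,float).reshape(-1,1,2),c["intrinsics"],np.array([c["k1"],0,0,0.])).reshape(-1,2)
    o,M=pose(c,st); return o,(np.c_[u[:,0],-u[:,1],-np.ones(len(u))])@M.T
def onz(c,px,z,st=None):
    o,d=rays(c,px,st); z=np.broadcast_to(z,len(d)); return o+d*((z-o[2])/d[:,2])[:,None]
def proj(c,P,st=None):
    o,M=pose(c,st); q=(np.atleast_2d(P)-o)@M; q=np.c_[q[:,0],-q[:,1],-q[:,2]]
    return cv2.projectPoints(q,np.zeros(3),np.zeros(3),c["intrinsics"],np.array([c["k1"],0,0,0.]))[0].reshape(-1,2)
def wrist(): 
    st=sensors.get_state(); return cams.capture("wrist"),st
E
python3 - <<'E'
from h import *
c=cams.capture("top")
save("topL",c,(170,180,330,305),5); save("topR",c,(335,185,475,315),4.5)
E
```

```text
(no output)
```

View pics/topL.png

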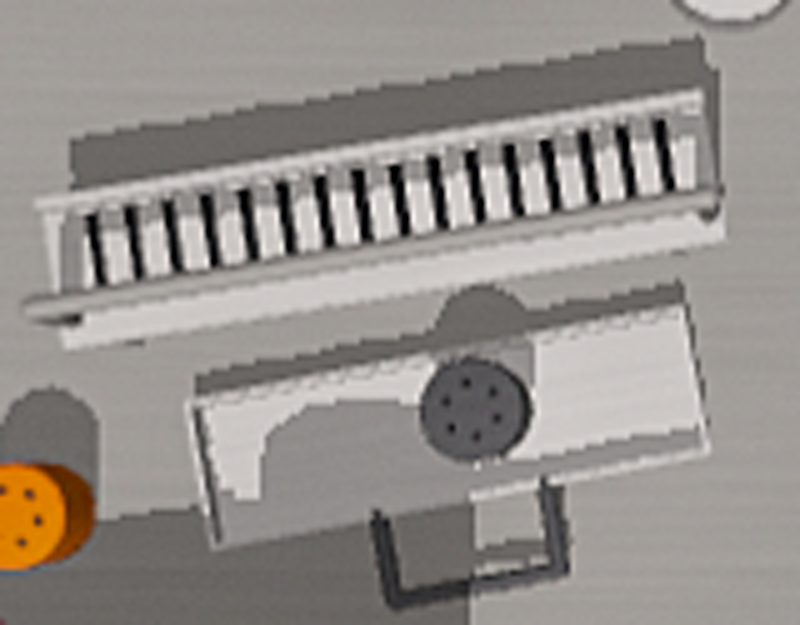

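View pics/topR.png

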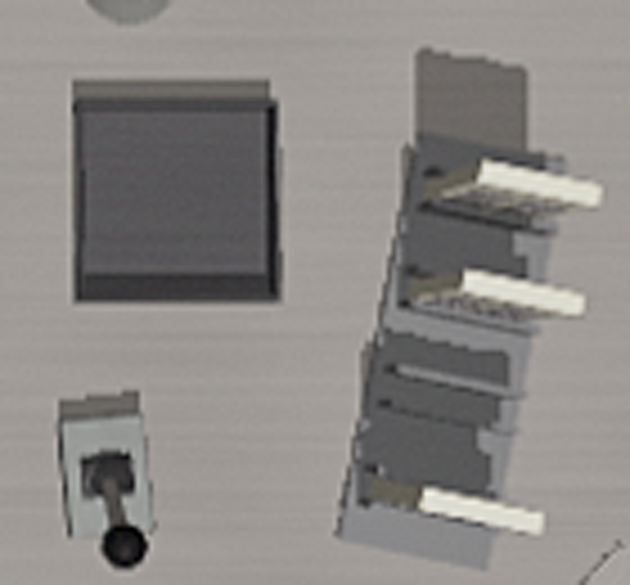

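The left crop gives rail ends at (30,308) and (718,200), the tray's corners, the shaker lid at (475,410) and the handle bar from (393,605) to (570,570). The right crop shows three moulds in the rack (the third channel is empty), the pan, and the switch ball at (125,546).

```bash
python3 - <<'E'
from h import *
np.set_printoptions(precision=4,suppress=True)
c=cams.capture("top")
L=lambda p:np.array(p)/5.+[170,180]
Q=lambda p:np.array(p)/4.5+[335,185]
ang=lambda a,b:np.degrees(np.arctan2(*(b-a)[1::-1]))
rail=onz(c,L([(30,306),(718,200)]),.141);print("rail",rail,np.linalg.norm(rail[0]-rail[1]),ang(rail[1],rail[0]))
lip=onz(c,L([(40,203),(703,93)]),.072);print("lip",lip,ang(lip[1],lip[0]))
dk=onz(c,L([(65,348),(725,240)]),.056);print("deck",dk,np.linalg.norm(dk[0]-dk[1]),ang(dk[1],dk[0]))
t=onz(c,L([(190,403),(683,303),(710,450),(213,548)]),.028);print("tray",t,t.mean(0),ang(t[1],t[0]),ang(t[2],t[3]),np.linalg.norm(t[0]-t[1]),np.linalg.norm(t[1]-t[2]))
h=onz(c,L([(393,603),(570,572)]),.026);print("handle",h,h.mean(0),ang(h[1],h[0]))
print("shaker",onz(c,L([(475,410)]),.078))
p=onz(c,Q([(75,102),(275,102),(280,300),(75,300)]),.03);print("pan",p,p.mean(0))
print("ball",onz(c,Q([(125,546)]),.09))
b=onz(c,Q([(62,420),(140,412),(152,530),(72,540)]),.025);print("base",b.mean(0),ang(b[1],b[0]),ang(b[2],b[3]))
for m in([(485,160),(603,182),(600,210),(482,183)],[(467,270),(585,293),(583,318),(463,290)],[(425,487),(545,512),(541,535),(421,510)]):
    q=onz(c,Q(m),.148);print("mould",q.mean(0),ang(q[1],q[0]),ang(q[2],q[3]))
rb=onz(c,Q([(340,535),(490,570)]),.008);print("rack near edge",rb,ang(rb[1],rb[0]))
print(onz(c,[(316,168)],.05),onz(c,[(369,169)],.17))
print(r.__dict__.keys() if hasattr(r,'__dict__') else dir(r))
E
```

```text
rail [[0.5719 0.3652 0.141 ]
 [0.6235 0.0285 0.141 ]] 0.3406169963344575 98.70278286427857
lip [[0.6287 0.3781 0.072 ]
 [0.6855 0.0358 0.072 ]] 99.4151607645512
deck [[0.5544 0.3682 0.056 ]
 [0.6102 0.0245 0.056 ]] 0.34823752437377065 99.219745033967
tray [[0.526  0.3085 0.028 ]
 [0.5787 0.0468 0.028 ]
 [0.5004 0.0325 0.028 ]
 [0.4493 0.2956 0.028 ]] [0.5136 0.1709 0.028 ] 101.371118885185 100.98815255101977 0.26700767970895 0.07953095113123088
handle [[0.42   0.2006 0.026 ]
 [0.436  0.1069 0.026 ]] [0.428  0.1538 0.026 ] 99.72788903049852
shaker [[0.5213 0.1531 0.078 ]]
pan [[ 0.6664 -0.0737  0.03  ]
 [ 0.6661 -0.1923  0.03  ]
 [ 0.5487 -0.194   0.03  ]
 [ 0.5489 -0.073   0.03  ]] [ 0.6075 -0.1333  0.03  ]
ball [[ 0.4086 -0.0957  0.09  ]]
base [ 0.4455 -0.0913  0.025 ] 95.74756750101194 97.00193624847954
mould [ 0.6078 -0.3177  0.148 ] 79.18030245608892 76.84050396301656
mould [ 0.5487 -0.307   0.148 ] 78.78619426978595 76.6744734437267
mould [ 0.4313 -0.2826  0.148 ] 78.20304599953809 78.22030797555853
rack near edge [[ 0.4093 -0.2315  0.008 ]
 [ 0.3886 -0.3201  0.008 ]] 76.87175858452318
[[0.7696 0.0214 0.05  ]] [[ 0.7442 -0.1055  0.17  ]]
dict_keys([])
```

```bash
cat >> h.py <<'E'
def to(x,y,z,yaw):
    st=sensors.get_state(); A=R.from_euler("xyz",st["eef_rot"],degrees=True).as_matrix()
    d=A.T@(np.array([x,y,z])-st["tcp_pos"]); s=-(yaw-st["eef_rot"][2]+180)%360-180 if False else -(((yaw-st["eef_rot"][2]+180)%360)-180)
    print("shift",d.round(4),"spin",round(np.radians(s),3),"yaw",st["eef_rot"][2].round(2),"rows>=",int(max(np.ceil(np.linalg.norm(d)/.0625),np.ceil(abs(s)/10.7))))
E
python3 - <<'E'
from h import *
to(.5213,.1531,.2,11)
E
```

```text
shift [0.4584 0.3832 0.0455] spin -0.473 yaw -16.09 rows>= 10
```

Call:
{"op": "drive_tool", "data": {
  "rows": [
    {"x": 0.458,"y": 0.383,"z": 0.045,"spin": -0.473,"fingers": 1},
    {"x": 0.458,"y": 0.383,"z": 0.045,"spin": -0.473,"fingers": 1},
    {"x": 0.458,"y": 0.383,"z": 0.045,"spin": -0.473,"fingers": 1},
    {"x": 0.458,"y": 0.383,"z": 0.045,"spin": -0.473,"fingers": 1},
    {"x": 0.458,"y": 0.383,"z": 0.045,"spin": -0.473,"fingers": 1},
    {"x": 0.458,"y": 0.383,"z": 0.045,"spin": -0.473,"fingers": 1},
    {"x": 0.458,"y": 0.383,"z": 0.045,"spin": -0.473,"fingers": 1},
    {"x": 0.458,"y": 0.383,"z": 0.045,"spin": -0.473,"fingers": 1},
    {"x": 0.458,"y": 0.383,"z": 0.045,"spin": -0.473,"fingers": 1},
    {"x": 0.458,"y": 0.383,"z": 0.045,"spin": -0.473,"fingers": 1}
  ],
  "newtons": 20
}}

```text
time_s: 1.5
tcp_pos: [0.5219, 0.1511, 0.2004]
eef_rot: [180.0, 0.0, 10.9]
contact_force: [0.1, -0.9, 0.2]
gripper_width: 0.0879
gripper_force: 0.0
```

```bash
python3 - <<'E'
from h import *
c,st=wrist(); save("w1",c); print(st["joints"].round(1)); print(proj(c,[(.5213,.1531,.078),(.6,.05,.141)],st))
to(.5213,.1531,.06,11)
E
```

```text
[ 36.8  10.2 -19.7   0.  -60.1  64.1]
[[315.19615499 234.68822673]
 [566.75493132 154.74506886]]
shift [-0.0008 -0.0043  0.1399] spin -0.002 yaw 10.88 rows>= 3
```

View pics/w1.png

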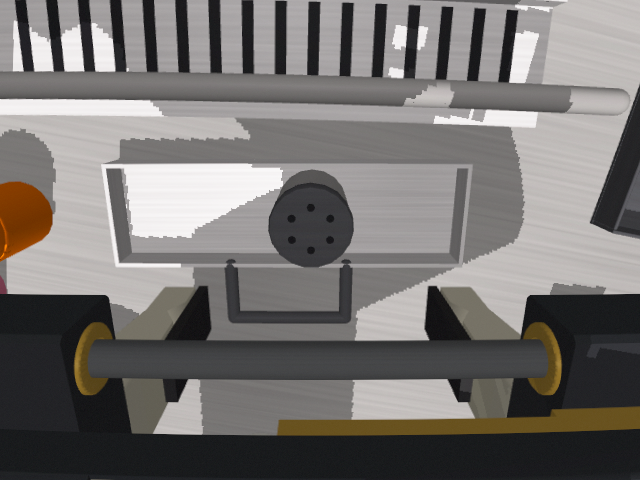

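The wrist view shows the shaker lid at (311,225) still in the tray. The tray's rim corners are at (103,165), (472,165), (462,265) and (117,265), the handle bar is at (290,317), and the rail right end is near (628,101).

```bash
python3 - <<'E'
from h import *
for i in range(3):
    c,st=wrist(); print(st["time_s"],st["tcp_pos"].round(4),st["eef_rot"].round(2))
ang=lambda a,b:np.degrees(np.arctan2(*(b-a)[1::-1]))
print(onz(c,[(311,225)],.078,st)); t=onz(c,[(103,165),(472,165),(462,265),(117,265)],.028,st);print(t,t.mean(0),ang(t[1],t[0]),ang(t[2],t[3]))
h=onz(c,[(231,317),(351,317)],.024,st);print(h.mean(0),ang(h[1],h[0]))
q=onz(c,[(5,85),(600,98)],.141,st);print(q,ang(q[1],q[0]))
to(.5213,.1531,.06,11)
E
```

```text
1.55 [0.523  0.1492 0.1999] [1.7993e+02 5.0000e-02 1.0880e+01]
1.6 [0.5221 0.1507 0.2   ] [1.7996e+02 5.0000e-02 1.0800e+01]
1.65 [0.5215 0.152  0.2001] [1.7998e+02 4.0000e-02 1.0830e+01]
[[0.52657757 0.15766497 0.078     ]]
[[0.52874204 0.31227311 0.028     ]
 [0.57845343 0.05021548 0.028     ]
 [0.50291114 0.03560541 0.028     ]
 [0.45263966 0.2978248  0.028     ]] [0.51568657 0.1739797  0.028     ] 100.7411785197884 100.85279519221514
[0.43232066 0.15743702 0.024     ] 100.90682438773813
[[0.5825537  0.30594713 0.141     ]
 [0.62647108 0.04428648 0.141     ]] 99.52777498410472
shift [ 0.0002 -0.0002  0.1404] spin -0.002 yaw 10.9 rows>= 3
```

Call:
{"op": "drive_tool", "data": {
  "rows": [
    {"x": 0.002,"y": -0.002,"z": 0.06},
    {"x": 0.002,"y": -0.002,"z": 0.11},
    {"x": 0.002,"y": -0.002,"z": 0.14},
    {"x": 0.002,"y": -0.002,"z": 0.14},
    {"x": 0.002,"y": -0.002,"z": 0.14,"fingers": -1},
    {"x": 0.002,"y": -0.002,"z": 0.14,"fingers": -1},
    {"x": 0.002,"y": -0.002,"z": 0.14,"fingers": -1},
    {"x": 0.002,"y": -0.002,"z": 0.14,"fingers": -1},
    {"x": 0.002,"y": -0.002,"z": 0.1,"fingers": -1},
    {"x": 0.002,"y": -0.002,"z": 0.04,"fingers": -1}
  ],
  "newtons": 20
}}

```text
invalid input
```

```bash
python3 - <<'E'
from h import *
st=sensors.get_state(); print(st["gripper_width"],st["gripper_force"],st["tcp_pos"]);to(.6075,-.1333,.16,5)
E
```

```text
0.08765344418973413 0.0 [0.52115088 0.1529026  0.20036143]
shift [0.0307 0.2974 0.0404] spin 0.103 yaw 10.9 rows>= 5
```

Call:
{"op": "drive_tool", "data": {
  "rows": [
    {"x": 0.002,"y": -0.002,"z": 0.06,"spin": 0,"fingers": 1},
    {"x": 0.002,"y": -0.002,"z": 0.11,"spin": 0,"fingers": 1},
    {"x": 0.002,"y": -0.002,"z": 0.14,"spin": 0,"fingers": 1},
    {"x": 0.002,"y": -0.002,"z": 0.14,"spin": 0,"fingers": 1},
    {"x": 0.002,"y": -0.002,"z": 0.14,"spin": 0,"fingers": -1},
    {"x": 0.002,"y": -0.002,"z": 0.14,"spin": 0,"fingers": -1},
    {"x": 0.002,"y": -0.002,"z": 0.14,"spin": 0,"fingers": -1},
    {"x": 0.002,"y": -0.002,"z": 0.14,"spin": 0,"fingers": -1},
    {"x": 0.002,"y": -0.002,"z": 0.1,"spin": 0,"fingers": -1},
    {"x": 0.002,"y": -0.002,"z": 0.04,"spin": 0,"fingers": -1}
  ],
  "newtons": 20
}}

```text
time_s: 2.95
tcp_pos: [0.5212, 0.1551, 0.16]
eef_rot: [179.9, 0.3, 11.0]
contact_force: [1.2, 0.7, -2.4]
gripper_width: 0.0542
gripper_force: 20.0
```

```bash
python3 - <<'E'
from h import *
st=sensors.get_state(); print(st["gripper_width"],st["gripper_force"],st["tcp_pos"]);to(.6075,-.1333,.16,5)
E
```

```text
0.054220176521912335 20.000049769878387 [0.52121562 0.15506213 0.15998599]
shift [0.0298 0.2995 0.0004] spin 0.104 yaw 10.99 rows>= 5
```

Call:
{"op": "drive_tool", "data": {
  "rows": [
    {"x": 0.0,"y": 0.06,"z": 0,"spin": 0.104,"fingers": -1},
    {"x": 0.005,"y": 0.12,"z": 0,"spin": 0.104,"fingers": -1},
    {"x": 0.015,"y": 0.18,"z": 0,"spin": 0.104,"fingers": -1},
    {"x": 0.025,"y": 0.24,"z": 0,"spin": 0.104,"fingers": -1},
    {"x": 0.03,"y": 0.28,"z": 0,"spin": 0.104,"fingers": -1},
    {"x": 0.03,"y": 0.3,"z": 0,"spin": 0.104,"fingers": -1},
    {"x": 0.03,"y": 0.3,"z": 0.0,"spin": 0.104,"fingers": -1},
    {"x": 0.03,"y": 0.3,"z": 0.04,"spin": 0.104,"fingers": -1},
    {"x": 0.03,"y": 0.3,"z": 0.07,"spin": 0.104,"fingers": -1},
    {"x": 0.03,"y": 0.3,"z": 0.085,"spin": 0.104,"fingers": -1}
  ]
}}

```text
time_s: 4.2
tcp_pos: [0.6082, -0.1316, 0.0741]
eef_rot: [-180.0, 0.1, 5.1]
contact_force: [0.4, 0.3, -0.6]
gripper_width: 0.0545
gripper_force: 20.0
```

```bash
python3 - <<'E'
from h import *
st=sensors.get_state(); print(st["tcp_pos"],st["contact_force"]);to(.6075,-.1333,.061,5)
E
```

```text
[ 0.60823645 -0.13158824  0.07413001] [ 0.37560933  0.27438038 -0.64385008]
shift [-0.0009  0.0016  0.0131] spin 0.002 yaw 5.11 rows>= 1
```

Lower until seated, release, and rise.

Call:
{"op": "drive_tool", "data": {
  "rows": [
    {"x": 0,"y": 0.001,"z": 0.007,"spin": 0,"fingers": -1},
    {"x": 0,"y": 0.001,"z": 0.013,"spin": 0,"fingers": -1},
    {"x": 0,"y": 0.001,"z": 0.013,"spin": 0,"fingers": -1},
    {"x": 0,"y": 0.001,"z": 0.013,"spin": 0,"fingers": 0.7},
    {"x": 0,"y": 0.001,"z": 0.013,"spin": 0,"fingers": 0.7},
    {"x": 0,"y": 0.001,"z": 0.013,"spin": 0,"fingers": 0.7},
    {"x": 0,"y": 0.001,"z": -0.03,"spin": 0,"fingers": 0.7},
    {"x": 0,"y": 0.001,"z": -0.09,"spin": 0,"fingers": 0.7},
    {"x": 0,"y": 0.001,"z": -0.14,"spin": 0,"fingers": 1},
    {"x": 0,"y": 0.001,"z": -0.15,"spin": 0,"fingers": 1}
  ]
}}

```text
time_s: 5.45
tcp_pos: [0.6112, -0.134, 0.2304]
eef_rot: [179.9, -0.4, 5.1]
contact_force: [-0.8, 0.6, -0.4]
gripper_width: 0.0861
gripper_force: 0.0
```

```bash
python3 - <<'E'
from h import *
c=cams.capture("side"); save("side1",c,(150,130,470,420),2.0)
# stand frame -> world
th=np.radians(9.3); 
W=lambda x,y:(.603+x*np.cos(th)-y*np.sin(th), .1985+x*np.sin(th)+y*np.cos(th))
t=(.5147,.1725);a=np.radians(10.9); h=(t[0]-.085*np.cos(a),t[1]-.085*np.sin(a)); print("handle",h)
to(h[0],h[1],.15,-79.1)
E
```

```text
handle (np.float64(0.4312335094208023), np.float64(0.15642688734585922))
shift [-0.1536 -0.3051  0.0784] spin 1.469 yaw 5.07 rows>= 8
```

View pics/side1.png

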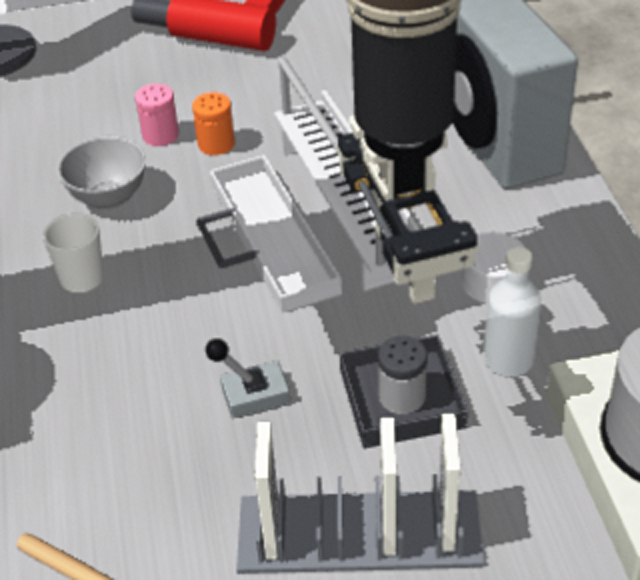

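The side view shows the shaker upright in the pan at crop (400,375) and the tray still in place. I'll go to the handle next.

Call:
{"op": "drive_tool", "data": {
  "rows": [
    {"x": -0.154,"y": -0.305,"z": 0.0,"spin": 1.469,"fingers": 0},
    {"x": -0.154,"y": -0.305,"z": 0.0,"spin": 1.469,"fingers": 0},
    {"x": -0.154,"y": -0.305,"z": 0.0,"spin": 1.469,"fingers": 0},
    {"x": -0.154,"y": -0.305,"z": 0.0,"spin": 1.469,"fingers": 0},
    {"x": -0.154,"y": -0.305,"z": 0.0,"spin": 1.469,"fingers": 0},
    {"x": -0.154,"y": -0.305,"z": 0.0,"spin": 1.469,"fingers": 0},
    {"x": -0.154,"y": -0.305,"z": 0.0,"spin": 1.469,"fingers": 0},
    {"x": -0.154,"y": -0.305,"z": 0.05,"spin": 1.469,"fingers": 0},
    {"x": -0.154,"y": -0.305,"z": 0.078,"spin": 1.469,"fingers": 0},
    {"x": -0.154,"y": -0.305,"z": 0.078,"spin": 1.469,"fingers": 0}
  ]
}}

```text
time_s: 6.75
tcp_pos: [0.4274, 0.1551, 0.1451]
eef_rot: [179.7, -0.2, -79.1]
contact_force: [0.3, 0.1, 0.9]
gripper_width: 0.0438
gripper_force: 0.0
```

```bash
python3 - <<'E'
from h import *
for _ in range(3):c,st=wrist()
print(st["joints"].round(1)); save("w2",c);print(proj(c,[(.4312,.1564,.024)],st)); to(.4312,.1564,.026,-79.1)
E
```

```text
[ 44.9   5.2 -33.7   0.  -51.1 -33.8]
[[314.71537292 232.00135595]]
shift [ 0.0006 -0.0013  0.1224] spin 0.002 yaw -78.98 rows>= 2
```

View pics/w2.png

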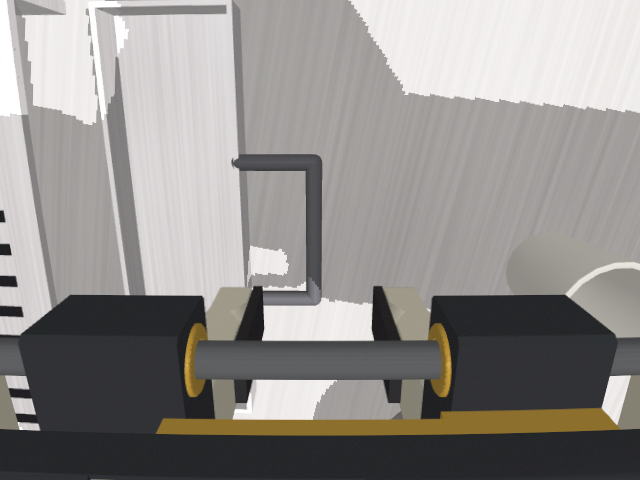

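The handle bar is centred between the jaws: image (314,230) against the predicted (315,232). I'll narrow the jaws, descend and grip it.

Call:
{"op": "drive_tool", "data": {
  "rows": [
    {"x": 0,"y": -0.001,"z": 0.03,"spin": 0,"fingers": -0.4},
    {"x": 0,"y": -0.001,"z": 0.06,"spin": 0,"fingers": -0.4},
    {"x": 0,"y": -0.001,"z": 0.09,"spin": 0,"fingers": -0.4},
    {"x": 0,"y": -0.001,"z": 0.11,"spin": 0,"fingers": -0.4},
    {"x": 0,"y": -0.001,"z": 0.122,"spin": 0,"fingers": -0.4},
    {"x": 0,"y": -0.001,"z": 0.122,"spin": 0,"fingers": -0.4},
    {"x": 0,"y": -0.001,"z": 0.122,"spin": 0,"fingers": -1},
    {"x": 0,"y": -0.001,"z": 0.122,"spin": 0,"fingers": -1},
    {"x": 0,"y": -0.001,"z": 0.122,"spin": 0,"fingers": -1},
    {"x": 0,"y": -0.001,"z": 0.122,"spin": 0,"fingers": -1}
  ],
  "newtons": 15
}}

```text
time_s: 8.15
tcp_pos: [0.4307, 0.1572, 0.0261]
eef_rot: [-179.9, 0.0, -79.1]
contact_force: [-0.5, 0.6, 4.0]
gripper_width: 0.0095
gripper_force: 15.0
```

```bash
python3 - <<'E'
from h import *
th=np.radians(9.3)
W=lambda x,y:(.603+x*np.cos(th)-y*np.sin(th), .1985+x*np.sin(th)+y*np.cos(th))
st=sensors.get_state();print(st["tcp_pos"],st["contact_force"],st["gripper_width"])
for x in(-.178,-.128): to(*W(x,0),st["tcp_pos"][2],-80.7)
E
```

```text
[0.43066606 0.15717069 0.02612441] [-0.54120679  0.56962789  3.96929048] 0.009471840648929933
shift [-0.013   0.0009  0.    ] spin 0.028 yaw -79.1 rows>= 1
shift [-0.0116 -0.0491  0.0001] spin 0.028 yaw -79.1 rows>= 1
```

Call:
{"op": "drive_tool", "data": {
  "rows": [
    {"x": -0.006,"y": 0.0,"z": 0,"spin": 0.014,"fingers": -1},
    {"x": -0.013,"y": 0.0,"z": 0,"spin": 0.028,"fingers": -1},
    {"x": -0.013,"y": 0.0,"z": 0,"spin": 0.028,"fingers": -1},
    {"x": -0.013,"y": -0.01,"z": 0,"spin": 0.028,"fingers": -1},
    {"x": -0.0125,"y": -0.02,"z": 0,"spin": 0.028,"fingers": -1},
    {"x": -0.012,"y": -0.03,"z": 0,"spin": 0.028,"fingers": -1},
    {"x": -0.012,"y": -0.04,"z": 0,"spin": 0.028,"fingers": -1},
    {"x": -0.012,"y": -0.049,"z": 0,"spin": 0.028,"fingers": -1},
    {"x": -0.012,"y": -0.049,"z": 0,"spin": 0.028,"fingers": -1},
    {"x": -0.012,"y": -0.049,"z": 0,"spin": 0.028,"fingers": -1}
  ]
}}

```text
time_s: 9.4
tcp_pos: [0.4756, 0.1777, 0.0254]
eef_rot: [180.0, -0.0, -80.7]
contact_force: [-1.2, -3.4, 4.6]
gripper_width: 0.0093
gripper_force: 15.0
```

```bash
python3 - <<'E'
from h import *
c=cams.capture("top"); save("top2",c,(170,180,330,305),5)
th=np.radians(9.3)
W=lambda x,y:(.603+x*np.cos(th)-y*np.sin(th), .1985+x*np.sin(th)+y*np.cos(th))
st=sensors.get_state();print(st["tcp_pos"],W(-.128,0))
E
```

```text
[0.47558813 0.17765835 0.02539648] (np.float64(0.47668246829992866), np.float64(0.1778147108987698))
```

View pics/top2.png

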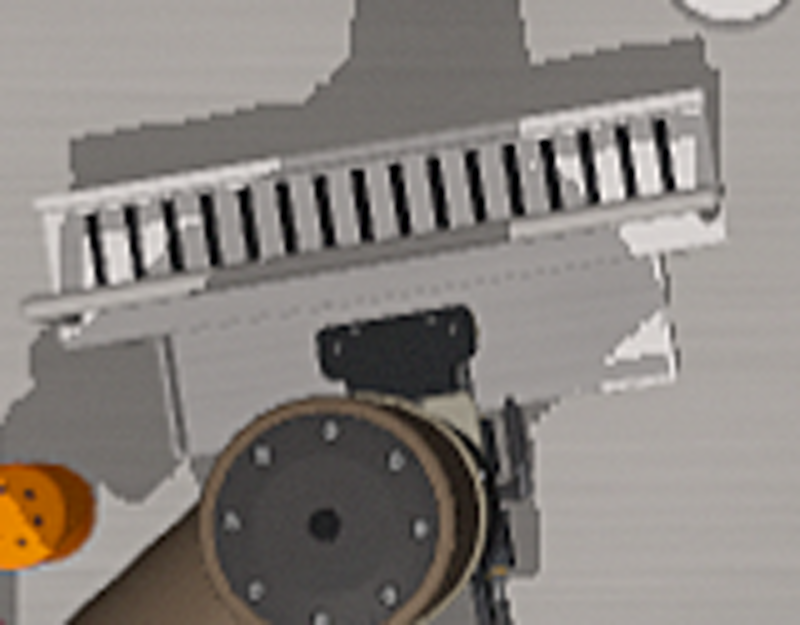

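The tray is entering the bay, its ends about equally inside the walls. I'll release the handle, turn 90° and push the bar from behind.

Call:
{"op": "drive_tool", "data": {
  "rows": [
    {"x": 0,"y": 0,"z": 0,"spin": 0,"fingers": -0.4},
    {"x": 0,"y": 0,"z": 0,"spin": 0,"fingers": -0.4},
    {"x": 0,"y": 0,"z": -0.06,"spin": 0,"fingers": -0.4},
    {"x": 0,"y": 0,"z": -0.1,"spin": 0,"fingers": -0.4},
    {"x": 0,"y": 0.04,"z": -0.1,"spin": 0.18,"fingers": -0.3},
    {"x": 0,"y": 0.04,"z": -0.1,"spin": 0.36,"fingers": -0.3},
    {"x": 0,"y": 0.04,"z": -0.1,"spin": 0.54,"fingers": -0.3},
    {"x": 0,"y": 0.04,"z": -0.1,"spin": 0.72,"fingers": -0.3},
    {"x": 0,"y": 0.04,"z": -0.1,"spin": 0.9,"fingers": -0.3},
    {"x": 0,"y": 0.04,"z": -0.1,"spin": 1.08,"fingers": -0.3}
  ]
}}

```text
time_s: 10.7
tcp_pos: [0.4365, 0.1715, 0.1255]
eef_rot: [180.0, 0.0, -142.9]
contact_force: [0.7, -0.7, 0.1]
gripper_width: 0.0309
gripper_force: 0.0
```

```bash
cat >> h.py <<'E'
th=np.radians(9.3)
W=lambda x,y:(.603+x*np.cos(th)-y*np.sin(th), .1985+x*np.sin(th)+y*np.cos(th))
E
python3 - <<'E'
from h import *
to(*W(-.168,0),.028,-170.7)
E
```

```text
shift [-0.0004 -0.0006  0.0975] spin 0.485 yaw -142.93 rows>= 3
```

Call:
{"op": "drive_tool", "data": {
  "rows": [
    {"x": 0,"y": 0,"z": 0.0,"spin": 0.18,"fingers": -0.3},
    {"x": 0,"y": 0,"z": 0.0,"spin": 0.36,"fingers": -0.3},
    {"x": 0,"y": 0,"z": 0.0,"spin": 0.485,"fingers": -0.3},
    {"x": 0,"y": 0,"z": 0.04,"spin": 0.485,"fingers": -0.3},
    {"x": 0,"y": 0,"z": 0.08,"spin": 0.485,"fingers": -0.3},
    {"x": 0,"y": 0,"z": 0.098,"spin": 0.485,"fingers": -0.3},
    {"x": 0,"y": 0,"z": 0.098,"spin": 0.485,"fingers": -0.3}
  ]
}}

```text
time_s: 11.58
tcp_pos: [0.4358, 0.1707, 0.0264]
eef_rot: [-179.9, -0.1, -170.4]
contact_force: [-0.1, 1.0, -0.3]
gripper_width: 0.0306
gripper_force: 0.0
```

```bash
python3 - <<'E'
from h import *
to(*W(-.1,0),.028,-170.7);print(sensors.get_state()["contact_force"])
E
```

```text
shift [-0.0695  0.     -0.0018] spin 0.005 yaw -170.39 rows>= 2
[-0.05065717  1.04451513 -0.34409679]
```

Call:
{"op": "drive_tool", "data": {
  "rows": [
    {"x": -0.01,"y": 0,"z": -0.002,"spin": 0.005,"fingers": -0.3},
    {"x": -0.02,"y": 0,"z": -0.002,"spin": 0.005,"fingers": -0.3},
    {"x": -0.028,"y": 0,"z": -0.002,"spin": 0.005,"fingers": -0.3},
    {"x": -0.035,"y": 0,"z": -0.002,"spin": 0.005,"fingers": -0.3},
    {"x": -0.042,"y": 0,"z": -0.002,"spin": 0.005,"fingers": -0.3},
    {"x": -0.049,"y": 0,"z": -0.002,"spin": 0.005,"fingers": -0.3},
    {"x": -0.055,"y": 0,"z": -0.002,"spin": 0.005,"fingers": -0.3},
    {"x": -0.06,"y": 0,"z": -0.002,"spin": 0.005,"fingers": -0.3},
    {"x": -0.064,"y": 0,"z": -0.002,"spin": 0.005,"fingers": -0.3},
    {"x": -0.064,"y": 0,"z": -0.002,"spin": 0.005,"fingers": -0.3}
  ]
}}

```text
time_s: 12.82
tcp_pos: [0.5003, 0.1822, 0.0295]
eef_rot: [180.0, 0.1, -170.7]
contact_force: [0.3, -0.0, 0.2]
gripper_width: 0.0312
gripper_force: 0.4
```

```bash
python3 - <<'E'
from h import *
to(*W(-.1,0),.028,-170.7);print(sensors.get_state()["contact_force"])
E
```

```text
shift [-0.004  -0.0005  0.0015] spin 0.0 yaw -170.67 rows>= 1
[ 0.26178557 -0.03484175  0.17984401]
```

Call:
{"op": "drive_tool", "data": {
  "rows": [
    {"x": -0.001,"y": 0,"z": 0,"spin": 0,"fingers": -0.3},
    {"x": -0.002,"y": 0,"z": 0,"spin": 0,"fingers": -0.3},
    {"x": -0.003,"y": 0,"z": 0,"spin": 0,"fingers": -0.3},
    {"x": -0.004,"y": 0,"z": 0,"spin": 0,"fingers": -0.3},
    {"x": -0.005,"y": 0,"z": 0,"spin": 0,"fingers": -0.3},
    {"x": -0.005,"y": 0,"z": 0,"spin": 0,"fingers": -0.3}
  ]
}}

```text
time_s: 13.58
tcp_pos: [0.5047, 0.1828, 0.0296]
eef_rot: [180.0, 0.0, -170.7]
contact_force: [-0.9, -0.3, -0.5]
gripper_width: 0.0309
gripper_force: 1.0
```

Call:
{"op": "drive_tool", "data": {
  "rows": [
    {"x": -0.001,"y": 0,"z": 0,"spin": 0,"fingers": -0.3},
    {"x": -0.002,"y": 0,"z": 0,"spin": 0,"fingers": -0.3},
    {"x": -0.003,"y": 0,"z": 0,"spin": 0,"fingers": -0.3},
    {"x": -0.004,"y": 0,"z": 0,"spin": 0,"fingers": -0.3},
    {"x": -0.004,"y": 0,"z": 0,"spin": 0,"fingers": -0.3}
  ]
}}

```text
time_s: 14.2
tcp_pos: [0.5069, 0.183, 0.0295]
eef_rot: [-180.0, -0.2, -170.7]
contact_force: [-11.3, 2.6, 6.6]
gripper_width: 0.0306
gripper_force: 5.2
```

```bash
python3 - <<'E'
from h import *
to(*W(-.1,0),.028,-170.7);print(sensors.get_state()["contact_force"])
c=cams.capture("side"); save("side2",c,(200,150,400,300),4)
E
```

```text
shift [ 0.0027 -0.0002  0.0015] spin 0.0 yaw -170.69 rows>= 1
[-11.31076335   2.58011464   6.57289313]
```

View pics/side2.png

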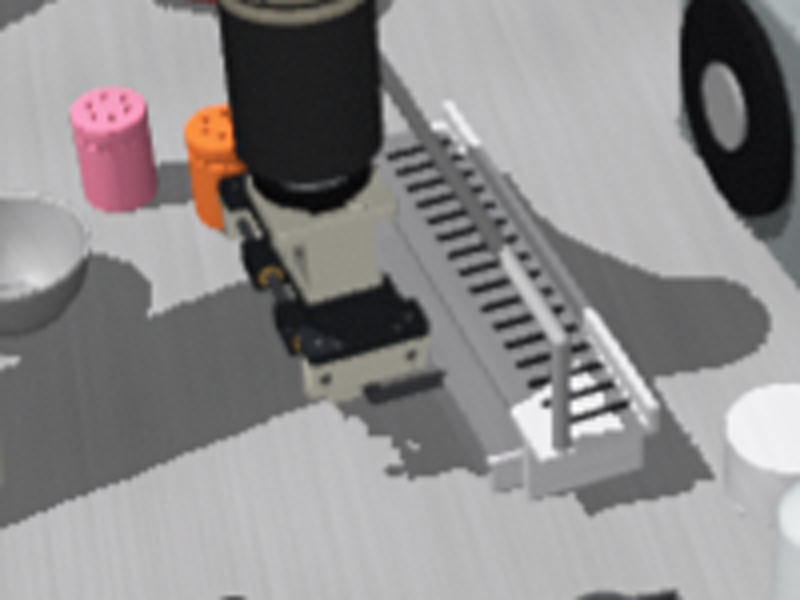

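The tray has met its stop (about 11 N), and the side view shows it under the deck with only the near edge out. I'll back off, lift, and move over the rack.

Call:
{"op": "drive_tool", "data": {
  "rows": [
    {"x": 0.015,"y": 0,"z": 0,"spin": 0,"fingers": -0.3},
    {"x": 0.03,"y": 0,"z": 0,"spin": 0,"fingers": -0.3},
    {"x": 0.03,"y": 0,"z": -0.06,"spin": 0,"fingers": -0.3},
    {"x": 0.03,"y": 0,"z": -0.12,"spin": 0,"fingers": -0.3},
    {"x": 0.03,"y": 0,"z": -0.18,"spin": -0.18,"fingers": -0.3},
    {"x": 0.03,"y": 0,"z": -0.24,"spin": -0.36,"fingers": -0.2},
    {"x": 0.03,"y": 0,"z": -0.25,"spin": -0.54,"fingers": -0.2},
    {"x": 0.03,"y": 0.05,"z": -0.25,"spin": -0.72,"fingers": -0.2},
    {"x": 0.03,"y": 0.11,"z": -0.25,"spin": -0.9,"fingers": -0.2},
    {"x": 0.03,"y": 0.11,"z": -0.25,"spin": -1.08,"fingers": -0.2}
  ]
}}

```text
time_s: 15.5
tcp_pos: [0.46, 0.2901, 0.2792]
eef_rot: [-180.0, 0.0, -108.3]
contact_force: [-0.7, -0.9, 0.4]
gripper_width: 0.0348
gripper_force: 0.0
```

```bash
python3 - <<'E'
from h import *
to(.49,-.295,.28,-102.2)
E
```

```text
shift [ 0.5462 -0.2119 -0.0012] spin -0.106 yaw -108.27 rows>= 10
```

Call:
{"op": "drive_tool", "data": {
  "rows": [
    {"x": 0.06,"y": -0.02,"z": 0,"spin": -0.106,"fingers": -0.2},
    {"x": 0.12,"y": -0.04,"z": 0,"spin": -0.106,"fingers": -0.2},
    {"x": 0.546,"y": -0.212,"z": 0,"spin": -0.106,"fingers": -0.2},
    {"x": 0.546,"y": -0.212,"z": 0,"spin": -0.106,"fingers": -0.2},
    {"x": 0.546,"y": -0.212,"z": 0,"spin": -0.106,"fingers": -0.2},
    {"x": 0.546,"y": -0.212,"z": 0,"spin": -0.106,"fingers": -0.2},
    {"x": 0.546,"y": -0.212,"z": 0,"spin": -0.106,"fingers": -0.2},
    {"x": 0.546,"y": -0.212,"z": 0,"spin": -0.106,"fingers": -0.2},
    {"x": 0.546,"y": -0.212,"z": 0,"spin": -0.106,"fingers": -0.2},
    {"x": 0.546,"y": -0.212,"z": 0,"spin": -0.106,"fingers": -0.2}
  ]
}}

```text
time_s: 16.75
tcp_pos: [0.4851, -0.3008, 0.2791]
eef_rot: [-180.0, -0.0, -102.9]
contact_force: [-0.3, 1.0, -0.5]
gripper_width: 0.0355
gripper_force: 0.0
```

```bash
python3 - <<'E'
from h import *
for _ in range(3):c,st=wrist()
save("w3",c); print(st["tcp_pos"],st["joints"].round(1),proj(c,[(.6078,-.3177,.148),(.5487,-.307,.148),(.4313,-.2826,.148)],st))
E
```

```text
[ 0.48522016 -0.30010389  0.27884361] [-12.1   9.6  -9.8   0.  -70.6  -0.8] [[130.5639753  244.30622322]
 [220.27258486 240.3425298 ]
 [403.73926107 236.74505612]]
```

View pics/w3.png

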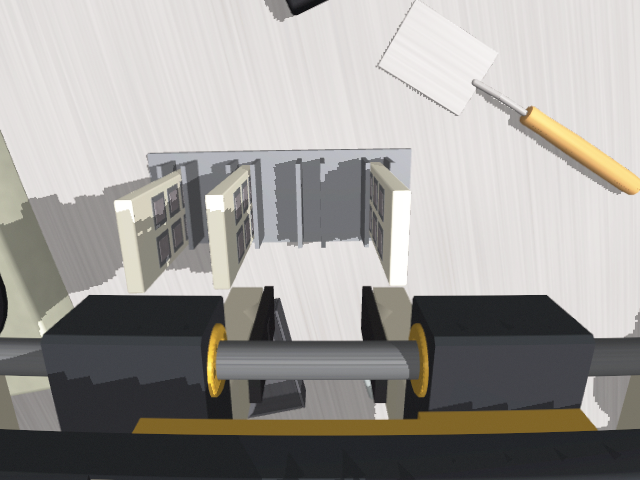

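The wrist view confirms three moulds with top-face centres at about (129,246), (218,241) and (398,238), close to prediction. The empty channel is at (310,200).

```bash
python3 - <<'E'
from h import *
for _ in range(2):c,st=wrist()
for m in([(116,203),(131,200),(145,288),(124,290)],[(207,196),(225,194),(232,285),(212,287)],[(388,192),(406,190),(408,284),(391,284)]):
    q=onz(c,m,.148,st);e=q[2]+q[3]-q[0]-q[1];print(q.mean(0),np.degrees(np.arctan2(e[1],e[0])))
print(st["eef_rot"]);to(.4305,-.2825,.20,-102.2)
E
```

```text
[ 0.60986544 -0.31390998  0.148     ] 76.66980803866666
[ 0.55019411 -0.30372241  0.148     ] 76.93917388240786
[ 0.43514995 -0.27966758  0.148     ] 81.83458988103246
[ 1.79994016e+02  3.38499861e-03 -1.02783982e+02]
shift [-0.0025  0.057   0.0795] spin -0.009 yaw -102.72 rows>= 2
```

Call:
{"op": "drive_tool", "data": {
  "rows": [
    {"x": -0.004,"y": 0.055,"z": 0.0,"spin": 0,"fingers": -0.2},
    {"x": -0.004,"y": 0.055,"z": 0.06,"spin": 0,"fingers": -0.2},
    {"x": -0.004,"y": 0.055,"z": 0.11,"spin": 0,"fingers": -0.2},
    {"x": -0.004,"y": 0.055,"z": 0.149,"spin": 0,"fingers": -0.2},
    {"x": -0.004,"y": 0.055,"z": 0.149,"spin": 0,"fingers": -0.2},
    {"x": -0.004,"y": 0.055,"z": 0.149,"spin": 0,"fingers": -0.2},
    {"x": -0.004,"y": 0.055,"z": 0.149,"spin": 0,"fingers": -1},
    {"x": -0.004,"y": 0.055,"z": 0.149,"spin": 0,"fingers": -1},
    {"x": -0.004,"y": 0.055,"z": 0.149,"spin": 0,"fingers": -1},
    {"x": -0.004,"y": 0.055,"z": 0.149,"spin": 0,"fingers": -1}
  ],
  "newtons": 25
}}

```text
time_s: 18.25
tcp_pos: [0.4336, -0.2823, 0.1313]
eef_rot: [-179.9, -0.0, -102.7]
contact_force: [-0.0, 1.2, 5.6]
gripper_width: 0.0121
gripper_force: 25.0
```

Call:
{"op": "drive_tool", "data": {
  "rows": [
    {"x": 0,"y": 0,"z": -0.04,"spin": 0,"fingers": -1},
    {"x": 0,"y": 0,"z": -0.1,"spin": 0,"fingers": -1},
    {"x": 0,"y": 0,"z": -0.16,"spin": 0,"fingers": -1},
    {"x": 0,"y": 0,"z": -0.19,"spin": 0,"fingers": -1},
    {"x": 0,"y": 0,"z": -0.19,"spin": 0,"fingers": -1},
    {"x": 0,"y": 0,"z": -0.19,"spin": 0,"fingers": -1}
  ]
}}

```text
time_s: 19.0
tcp_pos: [0.4325, -0.2818, 0.3194]
eef_rot: [179.9, 0.0, -102.7]
contact_force: [0.2, 0.8, -1.8]
gripper_width: 0.012
gripper_force: 25.0
```

```bash
python3 - <<'E'
from h import *
print(sensors.get_state()["gripper_width"]);to(*W(.033,.085),.32,-80.7)
E
```

```text
0.011958352266964312
shift [-5.972e-01 -5.910e-02 -3.000e-04] spin -0.385 yaw -102.74 rows>= 10
```

Call:
{"op": "drive_tool", "data": {
  "rows": [
    {"x": -0.03,"y": -0.003,"z": 0,"spin": -0.05,"fingers": -1},
    {"x": -0.09,"y": -0.009,"z": 0,"spin": -0.1,"fingers": -1},
    {"x": -0.15,"y": -0.015,"z": 0,"spin": -0.15,"fingers": -1},
    {"x": -0.21,"y": -0.02,"z": 0,"spin": -0.2,"fingers": -1},
    {"x": -0.27,"y": -0.026,"z": 0,"spin": -0.25,"fingers": -1},
    {"x": -0.33,"y": -0.032,"z": 0,"spin": -0.3,"fingers": -1},
    {"x": -0.39,"y": -0.038,"z": 0,"spin": -0.35,"fingers": -1},
    {"x": -0.45,"y": -0.044,"z": 0,"spin": -0.385,"fingers": -1},
    {"x": -0.51,"y": -0.05,"z": 0,"spin": -0.385,"fingers": -1},
    {"x": -0.56,"y": -0.056,"z": 0,"spin": -0.385,"fingers": -1}
  ]
}}

```text
time_s: 20.25
tcp_pos: [0.6108, 0.2539, 0.318]
eef_rot: [179.8, -0.1, -80.6]
contact_force: [-1.0, -0.9, -0.9]
gripper_width: 0.012
gripper_force: 25.0
```

Call:
{"op": "drive_tool", "data": {
  "rows": [
    {"x": -0.02,"y": 0.01,"z": 0,"spin": 0,"fingers": -1},
    {"x": -0.02,"y": 0.01,"z": 0,"spin": 0,"fingers": -1},
    {"x": -0.02,"y": 0.01,"z": 0,"spin": 0,"fingers": -1},
    {"x": -0.02,"y": 0.01,"z": 0,"spin": 0,"fingers": -1}
  ]
}}

```text
time_s: 20.75
tcp_pos: [0.5979, 0.2689, 0.3207]
eef_rot: [-180.0, -0.0, -80.7]
contact_force: [0.4, 0.1, -0.9]
gripper_width: 0.0118
gripper_force: 25.0
```

```bash
python3 - <<'E'
from h import *
for _ in range(2):c,st=wrist()
save("w4",c);to(*W(.033,.085),.2,-80.7);to(*W(.033,.085),.179,-80.7);
# expected pixels: rail and lip lines in the wrist view, for checking
print(proj(c,[W(-.006,.0)+(.141,),W(-.006,-.15)+(.141,),W(.05,0)+(.072,),W(.05,-.15)+(.072,)],st).round())
E
```

```text
shift [-0.0146 -0.0265  0.1209] spin -0.0 yaw -80.72 rows>= 2
shift [-0.0146 -0.0265  0.1419] spin -0.0 yaw -80.72 rows>= 3
[[ 335.  115.]
 [ 337. -127.]
 [ 267.  113.]
 [ 262.  -83.]]
```

View pics/w4.png

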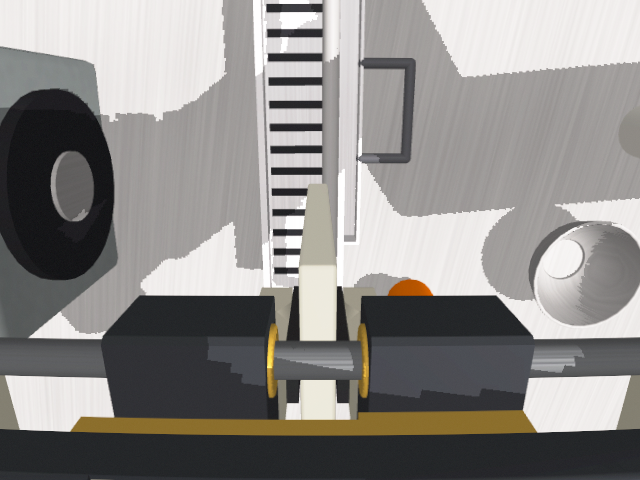

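The rail is at column 332 (predicted 335) and the lip at 266 (predicted 267), so the stand pose is right. The mould hangs straight and parallel to the rail. I'll lower it now.

Call:
{"op": "drive_tool", "data": {
  "rows": [
    {"x": -0.014,"y": -0.026,"z": 0,"spin": 0,"fingers": -1},
    {"x": -0.014,"y": -0.026,"z": 0.0,"spin": 0,"fingers": -1},
    {"x": -0.014,"y": -0.026,"z": 0.03,"spin": 0,"fingers": -1},
    {"x": -0.014,"y": -0.026,"z": 0.07,"spin": 0,"fingers": -1},
    {"x": -0.014,"y": -0.026,"z": 0.105,"spin": 0,"fingers": -1},
    {"x": -0.014,"y": -0.026,"z": 0.125,"spin": 0,"fingers": -1},
    {"x": -0.014,"y": -0.026,"z": 0.135,"spin": 0,"fingers": -1},
    {"x": -0.014,"y": -0.026,"z": 0.139,"spin": 0,"fingers": -1},
    {"x": -0.014,"y": -0.026,"z": 0.142,"spin": 0,"fingers": -1},
    {"x": -0.014,"y": -0.026,"z": 0.142,"spin": 0,"fingers": -1}
  ]
}}

```text
time_s: 22.1
tcp_pos: [0.6216, 0.2882, 0.1794]
eef_rot: [-179.9, 0.0, -80.7]
contact_force: [-0.3, -0.0, -0.8]
gripper_width: 0.0118
gripper_force: 25.0
```

```bash
python3 - <<'E'
from h import *
print(sensors.get_state()["contact_force"]);to(*W(.033,.085),.179,-80.7)
E
```

```text
[-0.32646195 -0.0020248  -0.8244969 ]
shift [ 0.0005 -0.0001  0.0004] spin 0.001 yaw -80.66 rows>= 1
```

Call:
{"op": "drive_tool", "data": {
  "rows": [
    {"x": 0,"y": 0,"z": 0.001,"spin": 0,"fingers": -1},
    {"x": 0,"y": 0,"z": 0.002,"spin": 0,"fingers": -1},
    {"x": 0,"y": 0,"z": 0.003,"spin": 0,"fingers": -1},
    {"x": 0,"y": 0,"z": 0.003,"spin": 0,"fingers": -1}
  ]
}}

```text
time_s: 22.6
tcp_pos: [0.622, 0.2883, 0.1793]
eef_rot: [-179.8, 0.0, -80.6]
contact_force: [-5.9, -1.4, 14.9]
gripper_width: 0.0118
gripper_force: 25.0
```

Call:
{"op": "drive_tool", "data": {
  "rows": [
    {"x": 0,"y": 0,"z": -0.002,"spin": 0,"fingers": -1},
    {"x": 0,"y": 0,"z": -0.002,"spin": 0,"fingers": -0.2},
    {"x": 0,"y": 0,"z": -0.002,"spin": 0,"fingers": -0.2},
    {"x": 0,"y": 0,"z": -0.002,"spin": 0,"fingers": -0.2},
    {"x": 0,"y": 0.006,"z": -0.002,"spin": 0,"fingers": -0.2},
    {"x": 0,"y": 0.012,"z": -0.002,"spin": 0,"fingers": -0.2},
    {"x": 0,"y": 0.017,"z": -0.002,"spin": 0,"fingers": -0.2},
    {"x": 0,"y": 0.022,"z": -0.002,"spin": 0,"fingers": -0.2},
    {"x": 0,"y": 0.026,"z": -0.002,"spin": 0,"fingers": -0.2},
    {"x": 0,"y": 0.03,"z": -0.002,"spin": 0,"fingers": -0.2}
  ]
}}

```text
time_s: 23.85
tcp_pos: [0.5914, 0.2831, 0.1776]
eef_rot: [-180.0, 0.0, -80.7]
contact_force: [-0.7, 0.9, 0.2]
gripper_width: 0.0351
gripper_force: 0.0
```

Call:
{"op": "drive_tool", "data": {
  "rows": [
    {"x": 0,"y": 0.003,"z": 0,"spin": 0,"fingers": -0.2},
    {"x": 0,"y": 0.006,"z": 0,"spin": 0,"fingers": -0.2},
    {"x": 0,"y": 0.009,"z": 0,"spin": 0,"fingers": -0.2},
    {"x": 0,"y": 0.012,"z": 0,"spin": 0,"fingers": -0.2},
    {"x": 0,"y": 0.012,"z": 0,"spin": 0,"fingers": -0.2}
  ]
}}

```text
time_s: 24.48
tcp_pos: [0.5803, 0.2814, 0.178]
eef_rot: [-179.9, 0.0, -80.6]
contact_force: [2.2, 0.9, 0.3]
gripper_width: 0.0351
gripper_force: 1.3
```

```bash
python3 - <<'E'
from h import *
c,st=wrist();save("w5",c);print(sensors.get_state()["contact_force"]);to(*W(.033,.085),.179,-80.7)
E
```

```text
[ 3.21196832 -0.30038185 -0.31991471]
shift [ 0.0005 -0.042  -0.001 ] spin 0.001 yaw -80.65 rows>= 1
```

View pics/w5.png

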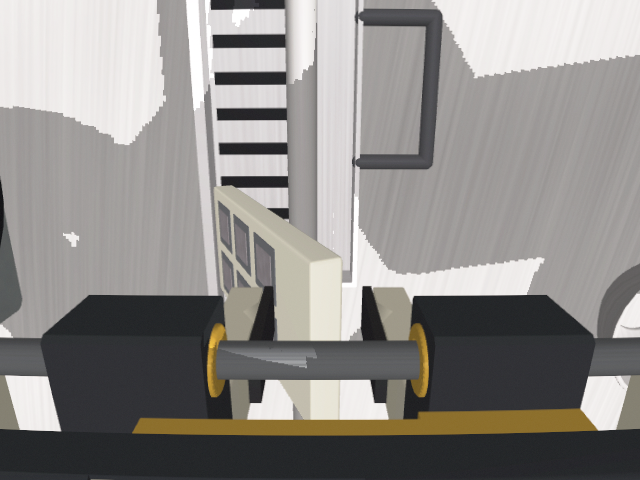

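The wrist view shows the mould tilted, with its top edge over the rail at (325,260) and resting against it. I'll back off, rise and fetch the next mould.

Call:
{"op": "drive_tool", "data": {
  "rows": [
    {"x": 0,"y": -0.004,"z": 0,"spin": 0,"fingers": -0.2},
    {"x": 0,"y": -0.006,"z": -0.01,"spin": 0,"fingers": -0.2},
    {"x": 0,"y": -0.006,"z": -0.04,"spin": 0,"fingers": -0.2},
    {"x": 0,"y": -0.006,"z": -0.1,"spin": 0,"fingers": -0.2},
    {"x": 0.05,"y": -0.006,"z": -0.12,"spin": 0.1,"fingers": -0.2},
    {"x": 0.11,"y": -0.006,"z": -0.12,"spin": 0.2,"fingers": -0.2},
    {"x": 0.17,"y": -0.006,"z": -0.12,"spin": 0.3,"fingers": -0.2},
    {"x": 0.23,"y": -0.006,"z": -0.12,"spin": 0.385,"fingers": -0.2},
    {"x": 0.29,"y": -0.006,"z": -0.12,"spin": 0.385,"fingers": -0.2},
    {"x": 0.29,"y": -0.006,"z": -0.12,"spin": 0.385,"fingers": -0.2}
  ]
}}

```text
time_s: 25.78
tcp_pos: [0.6329, -0.008, 0.298]
eef_rot: [180.0, -0.0, -103.0]
contact_force: [-0.3, 1.0, -0.1]
gripper_width: 0.035
gripper_force: 0.0
```

```bash
python3 - <<'E'
from h import *
wrist();wrist();c,st=wrist();to(.5495,-.3053,.29,-102.7)
E
```

```text
shift [0.3123 0.0147 0.0078] spin -0.001 yaw -102.75 rows>= 6
```

Call:
{"op": "drive_tool", "data": {
  "rows": [
    {"x": 0.06,"y": 0.003,"z": 0,"spin": 0,"fingers": -0.2},
    {"x": 0.12,"y": 0.006,"z": 0,"spin": 0,"fingers": -0.2},
    {"x": 0.18,"y": 0.009,"z": 0,"spin": 0,"fingers": -0.2},
    {"x": 0.24,"y": 0.012,"z": 0,"spin": 0,"fingers": -0.2},
    {"x": 0.29,"y": 0.014,"z": 0,"spin": 0,"fingers": -0.2},
    {"x": 0.312,"y": 0.015,"z": 0,"spin": 0,"fingers": -0.2},
    {"x": 0.312,"y": 0.015,"z": 0.03,"spin": 0,"fingers": -0.2},
    {"x": 0.312,"y": 0.015,"z": 0.09,"spin": 0,"fingers": -0.2},
    {"x": 0.312,"y": 0.015,"z": 0.11,"spin": 0,"fingers": -0.2},
    {"x": 0.312,"y": 0.015,"z": 0.11,"spin": 0,"fingers": -0.2}
  ]
}}

```text
time_s: 27.18
tcp_pos: [0.5493, -0.3035, 0.1859]
eef_rot: [179.8, 0.0, -102.6]
contact_force: [0.1, -0.0, 0.2]
gripper_width: 0.0349
gripper_force: 0.0
```

```bash
python3 - <<'E'
from h import *
to(.5495,-.3053,.131,-102.7)
E
```

```text
shift [ 0.0018 -0.0008  0.0549] spin 0.001 yaw -102.62 rows>= 1
```

Call:
{"op": "drive_tool", "data": {
  "rows": [
    {"x": 0.001,"y": -0.001,"z": 0.03,"spin": 0,"fingers": -0.2},
    {"x": 0.001,"y": -0.001,"z": 0.055,"spin": 0,"fingers": -0.2},
    {"x": 0.001,"y": -0.001,"z": 0.055,"spin": 0,"fingers": -0.2},
    {"x": 0.001,"y": -0.001,"z": 0.055,"spin": 0,"fingers": -1},
    {"x": 0.001,"y": -0.001,"z": 0.055,"spin": 0,"fingers": -1},
    {"x": 0.001,"y": -0.001,"z": 0.055,"spin": 0,"fingers": -1},
    {"x": 0.001,"y": -0.001,"z": 0.055,"spin": 0,"fingers": -1},
    {"x": 0.001,"y": -0.001,"z": 0.01,"spin": 0,"fingers": -1},
    {"x": 0.001,"y": -0.001,"z": -0.05,"spin": 0,"fingers": -1},
    {"x": 0.001,"y": -0.001,"z": -0.11,"spin": 0,"fingers": -1}
  ]
}}

```text
time_s: 28.42
tcp_pos: [0.5497, -0.3061, 0.2989]
eef_rot: [179.9, 0.0, -102.7]
contact_force: [1.4, -0.5, -1.9]
gripper_width: 0.0122
gripper_force: 25.0
```

Call:
{"op": "drive_tool", "data": {
  "rows": [
    {"x": 0,"y": 0,"z": -0.025,"spin": 0,"fingers": -1},
    {"x": 0,"y": 0,"z": -0.025,"spin": 0,"fingers": -1},
    {"x": 0,"y": 0,"z": -0.025,"spin": 0,"fingers": -1}
  ]
}}

```text
time_s: 28.8
tcp_pos: [0.5496, -0.3059, 0.3211]
eef_rot: [179.9, 0.0, -102.7]
contact_force: [0.0, -0.4, -2.1]
gripper_width: 0.0122
gripper_force: 25.0
```

```bash
python3 - <<'E'
from h import *
print(sensors.get_state()["gripper_width"]);to(*W(.033,0),.32,-80.7)
E
```

```text
0.0122309398641657
shift [-0.5162  0.0285  0.0015] spin -0.385 yaw -102.74 rows>= 9
```

Call:
{"op": "drive_tool", "data": {
  "rows": [
    {"x": -0.03,"y": 0.002,"z": 0,"spin": -0.05,"fingers": -1},
    {"x": -0.09,"y": 0.005,"z": 0,"spin": -0.1,"fingers": -1},
    {"x": -0.15,"y": 0.008,"z": 0,"spin": -0.15,"fingers": -1},
    {"x": -0.21,"y": 0.012,"z": 0,"spin": -0.2,"fingers": -1},
    {"x": -0.27,"y": 0.015,"z": 0,"spin": -0.25,"fingers": -1},
    {"x": -0.33,"y": 0.018,"z": 0,"spin": -0.3,"fingers": -1},
    {"x": -0.39,"y": 0.022,"z": 0,"spin": -0.35,"fingers": -1},
    {"x": -0.45,"y": 0.025,"z": 0,"spin": -0.385,"fingers": -1},
    {"x": -0.5,"y": 0.028,"z": 0,"spin": -0.385,"fingers": -1},
    {"x": -0.516,"y": 0.028,"z": 0,"spin": -0.385,"fingers": -1}
  ]
}}

```text
time_s: 30.05
tcp_pos: [0.636, 0.206, 0.3196]
eef_rot: [179.8, -0.1, -80.5]
contact_force: [0.5, -0.8, -1.9]
gripper_width: 0.0117
gripper_force: 25.0
```

Call:
{"op": "drive_tool", "data": {
  "rows": [
    {"x": 0,"y": 0,"z": 0,"spin": 0,"fingers": -1},
    {"x": 0,"y": 0,"z": 0,"spin": 0,"fingers": -1},
    {"x": 0,"y": 0,"z": 0,"spin": 0,"fingers": -1}
  ]
}}

```text
time_s: 30.42
tcp_pos: [0.6365, 0.2019, 0.3227]
eef_rot: [180.0, -0.0, -80.7]
contact_force: [-0.1, 0.0, -1.4]
gripper_width: 0.012
gripper_force: 25.0
```

```bash
python3 - <<'E'
from h import *
to(*W(.033,0),.179,-80.7)
E
```

```text
shift [-0.002   0.0006  0.1437] spin -0.001 yaw -80.74 rows>= 3
```

Call:
{"op": "drive_tool", "data": {
  "rows": [
    {"x": -0.002,"y": 0.001,"z": 0.03,"spin": 0,"fingers": -1},
    {"x": -0.002,"y": 0.001,"z": 0.07,"spin": 0,"fingers": -1},
    {"x": -0.002,"y": 0.001,"z": 0.105,"spin": 0,"fingers": -1},
    {"x": -0.002,"y": 0.001,"z": 0.125,"spin": 0,"fingers": -1},
    {"x": -0.002,"y": 0.001,"z": 0.135,"spin": 0,"fingers": -1},
    {"x": -0.002,"y": 0.001,"z": 0.139,"spin": 0,"fingers": -1},
    {"x": -0.002,"y": 0.001,"z": 0.142,"spin": 0,"fingers": -1},
    {"x": -0.002,"y": 0.001,"z": 0.144,"spin": 0,"fingers": -1},
    {"x": -0.002,"y": 0.001,"z": 0.145,"spin": 0,"fingers": -1},
    {"x": -0.002,"y": 0.001,"z": 0.145,"spin": 0,"fingers": -1}
  ]
}}

```text
time_s: 31.68
tcp_pos: [0.6362, 0.2052, 0.1817]
eef_rot: [-179.8, 0.0, -80.6]
contact_force: [-5.6, -1.5, 14.6]
gripper_width: 0.0116
gripper_force: 25.0
```

Call:
{"op": "drive_tool", "data": {
  "rows": [
    {"x": 0,"y": 0,"z": -0.002,"spin": 0,"fingers": -1},
    {"x": 0,"y": 0,"z": -0.002,"spin": 0,"fingers": -0.2},
    {"x": 0,"y": 0,"z": -0.002,"spin": 0,"fingers": -0.2},
    {"x": 0,"y": 0,"z": -0.002,"spin": 0,"fingers": -0.2},
    {"x": 0,"y": 0.006,"z": -0.002,"spin": 0,"fingers": -0.2},
    {"x": 0,"y": 0.012,"z": -0.002,"spin": 0,"fingers": -0.2},
    {"x": 0,"y": 0.017,"z": -0.002,"spin": 0,"fingers": -0.2},
    {"x": 0,"y": 0.022,"z": -0.002,"spin": 0,"fingers": -0.2},
    {"x": 0,"y": 0.026,"z": -0.002,"spin": 0,"fingers": -0.2},
    {"x": 0,"y": 0.03,"z": -0.002,"spin": 0,"fingers": -0.2}
  ]
}}

```text
time_s: 32.92
tcp_pos: [0.6054, 0.2002, 0.1796]
eef_rot: [-180.0, 0.0, -80.7]
contact_force: [-0.2, -0.4, 0.2]
gripper_width: 0.0349
gripper_force: 0.0
```

Call:
{"op": "drive_tool", "data": {
  "rows": [
    {"x": 0,"y": 0.003,"z": 0,"spin": 0,"fingers": -0.2},
    {"x": 0,"y": 0.006,"z": 0,"spin": 0,"fingers": -0.2},
    {"x": 0,"y": 0.009,"z": 0,"spin": 0,"fingers": -0.2},
    {"x": 0,"y": 0.012,"z": 0,"spin": 0,"fingers": -0.2},
    {"x": 0,"y": 0.012,"z": 0,"spin": 0,"fingers": -0.2}
  ]
}}

```text
time_s: 33.55
tcp_pos: [0.5938, 0.1983, 0.1797]
eef_rot: [-180.0, 0.0, -80.7]
contact_force: [1.2, 1.0, -0.3]
gripper_width: 0.0352
gripper_force: 0.4
```

Call:
{"op": "drive_tool", "data": {
  "rows": [
    {"x": 0,"y": -0.004,"z": 0,"spin": 0,"fingers": -0.2},
    {"x": 0,"y": -0.006,"z": -0.01,"spin": 0,"fingers": -0.2},
    {"x": 0,"y": -0.006,"z": -0.04,"spin": 0,"fingers": -0.2},
    {"x": 0,"y": -0.006,"z": -0.1,"spin": 0,"fingers": -0.2},
    {"x": 0.05,"y": -0.006,"z": -0.12,"spin": 0.1,"fingers": -0.2},
    {"x": 0.11,"y": -0.006,"z": -0.12,"spin": 0.2,"fingers": -0.2},
    {"x": 0.17,"y": -0.006,"z": -0.12,"spin": 0.3,"fingers": -0.2},
    {"x": 0.23,"y": -0.006,"z": -0.12,"spin": 0.385,"fingers": -0.2},
    {"x": 0.29,"y": -0.006,"z": -0.12,"spin": 0.385,"fingers": -0.2},
    {"x": 0.29,"y": -0.006,"z": -0.12,"spin": 0.385,"fingers": -0.2}
  ]
}}

```text
time_s: 34.8
tcp_pos: [0.6469, -0.0911, 0.2997]
eef_rot: [180.0, -0.0, -103.0]
contact_force: [-0.1, -0.0, -0.2]
gripper_width: 0.0352
gripper_force: 0.0
```

```bash
python3 - <<'E'
from h import *
wrist();wrist();c,st=wrist();to(.6088,-.3158,.29,-102.7)
c=cams.capture("side"); save("side3",c,(200,130,420,295),3.6)
E
```

```text
shift [ 0.2317 -0.0134  0.0098] spin -0.001 yaw -102.74 rows>= 4
```

View pics/side3.png

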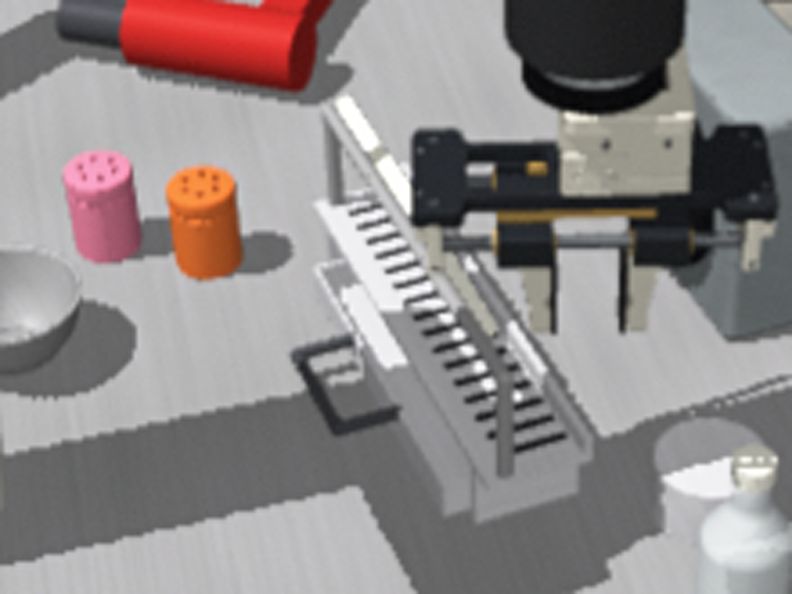

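The side view shows moulds leaning along the far half of the rail, with the tray's near edge and handle out as expected. Tray depth will be rechecked from above later. Now the last mould.

Call:
{"op": "drive_tool", "data": {
  "rows": [
    {"x": 0.06,"y": -0.003,"z": 0,"spin": 0,"fingers": -0.2},
    {"x": 0.12,"y": -0.006,"z": 0,"spin": 0,"fingers": -0.2},
    {"x": 0.18,"y": -0.01,"z": 0,"spin": 0,"fingers": -0.2},
    {"x": 0.22,"y": -0.013,"z": 0,"spin": 0,"fingers": -0.2},
    {"x": 0.232,"y": -0.013,"z": 0,"spin": 0,"fingers": -0.2},
    {"x": 0.232,"y": -0.013,"z": 0,"spin": 0,"fingers": -0.2},
    {"x": 0.232,"y": -0.013,"z": 0.03,"spin": 0,"fingers": -0.2},
    {"x": 0.232,"y": -0.013,"z": 0.09,"spin": 0,"fingers": -0.2},
    {"x": 0.232,"y": -0.013,"z": 0.11,"spin": 0,"fingers": -0.2},
    {"x": 0.232,"y": -0.013,"z": 0.11,"spin": 0,"fingers": -0.2}
  ]
}}

```text
time_s: 36.25
tcp_pos: [0.6082, -0.3139, 0.188]
eef_rot: [179.8, 0.0, -102.6]
contact_force: [0.7, -0.2, 0.7]
gripper_width: 0.0351
gripper_force: 0.0
```

```bash
python3 - <<'E'
from h import *
to(.6088,-.3158,.131,-102.7)
c=cams.capture("top"); save("top3",c,(170,180,330,305),5)
E
```

```text
shift [ 0.0017 -0.0012  0.057 ] spin 0.002 yaw -102.59 rows>= 1
```

View pics/top3.png

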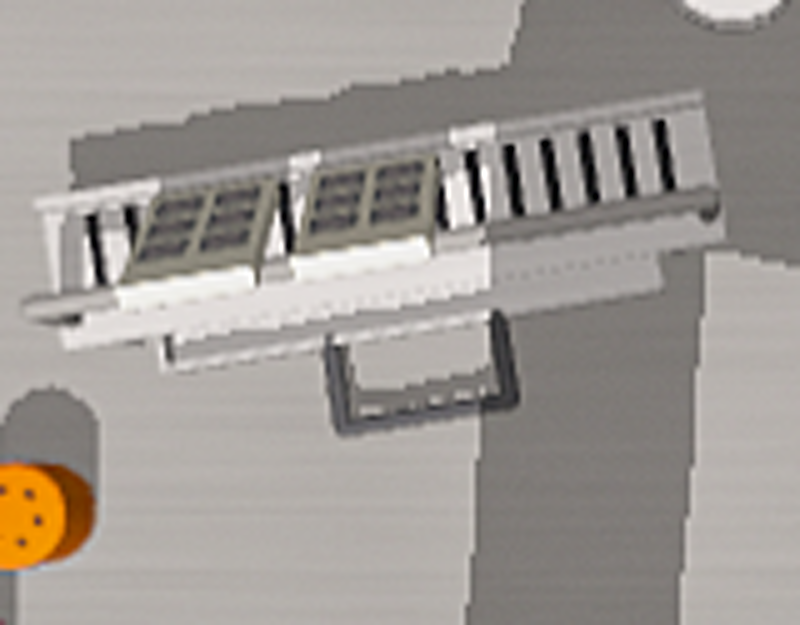

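The top view shows two moulds flat against the rail and tray near-rim corners at (165,370) and (660,290). The picture budget is now used up, so further checks are numeric.

Call:
{"op": "drive_tool", "data": {
  "rows": [
    {"x": 0.001,"y": -0.001,"z": 0.03,"spin": 0,"fingers": -0.2},
    {"x": 0.001,"y": -0.001,"z": 0.057,"spin": 0,"fingers": -0.2},
    {"x": 0.001,"y": -0.001,"z": 0.057,"spin": 0,"fingers": -0.2},
    {"x": 0.001,"y": -0.001,"z": 0.057,"spin": 0,"fingers": -1},
    {"x": 0.001,"y": -0.001,"z": 0.057,"spin": 0,"fingers": -1},
    {"x": 0.001,"y": -0.001,"z": 0.057,"spin": 0,"fingers": -1},
    {"x": 0.001,"y": -0.001,"z": 0.057,"spin": 0,"fingers": -1},
    {"x": 0.001,"y": -0.001,"z": 0.01,"spin": 0,"fingers": -1},
    {"x": 0.001,"y": -0.001,"z": -0.05,"spin": 0,"fingers": -1},
    {"x": 0.001,"y": -0.001,"z": -0.11,"spin": 0,"fingers": -1}
  ]
}}

```text
time_s: 37.55
tcp_pos: [0.6085, -0.3172, 0.3008]
eef_rot: [179.9, 0.0, -102.7]
contact_force: [1.6, -0.5, -1.6]
gripper_width: 0.0122
gripper_force: 25.0
```

Call:
{"op": "drive_tool", "data": {
  "rows": [
    {"x": 0,"y": 0,"z": -0.022,"spin": 0,"fingers": -1},
    {"x": 0,"y": 0,"z": -0.022,"spin": 0,"fingers": -1},
    {"x": 0,"y": 0,"z": -0.022,"spin": 0,"fingers": -1}
  ]
}}

```text
time_s: 37.92
tcp_pos: [0.6084, -0.3169, 0.3194]
eef_rot: [179.8, 0.0, -102.7]
contact_force: [0.0, 0.4, -2.0]
gripper_width: 0.0116
gripper_force: 25.0
```

```bash
python3 - <<'E'
from h import *
print(sensors.get_state()["gripper_width"]);to(*W(.033,-.085),.32,-80.7)
c=cams.capture("top"); L=lambda p:np.array(p)/5.+[170,180]
S=lambda P:np.c_[(P[:,0]-.603)*np.cos(th)+(P[:,1]-.1985)*np.sin(th),-(P[:,0]-.603)*np.sin(th)+(P[:,1]-.1985)*np.cos(th)]
print("tray near rim in stand",S(onz(c,L([(165,370),(660,290)]),.028)).round(4),"handle",S(onz(c,L([(345,430),(515,402)]),.026)).round(4))
E
```

```text
0.011580291883178497
shift [-4.351e-01  5.640e-02 -1.000e-04] spin -0.385 yaw -102.73 rows>= 8
tray near rim in stand [[-0.0387  0.1314]
 [-0.0397 -0.1348]] handle [[-0.0858  0.0425]
 [-0.0859 -0.049 ]]
```

The tray is home (x ≈ 0, y ≈ -2 mm). I'm taking the third mould across.

Call:
{"op": "drive_tool", "data": {
  "rows": [
    {"x": -0.03,"y": 0.004,"z": 0,"spin": -0.05,"fingers": -1},
    {"x": -0.09,"y": 0.012,"z": 0,"spin": -0.1,"fingers": -1},
    {"x": -0.15,"y": 0.02,"z": 0,"spin": -0.15,"fingers": -1},
    {"x": -0.21,"y": 0.027,"z": 0,"spin": -0.22,"fingers": -1},
    {"x": -0.27,"y": 0.035,"z": 0,"spin": -0.3,"fingers": -1},
    {"x": -0.33,"y": 0.043,"z": 0,"spin": -0.385,"fingers": -1},
    {"x": -0.39,"y": 0.05,"z": 0,"spin": -0.385,"fingers": -1},
    {"x": -0.43,"y": 0.056,"z": 0,"spin": -0.385,"fingers": -1},
    {"x": -0.435,"y": 0.056,"z": 0,"spin": -0.385,"fingers": -1},
    {"x": -0.435,"y": 0.056,"z": 0,"spin": -0.385,"fingers": -1}
  ]
}}

```text
time_s: 39.22
tcp_pos: [0.6499, 0.1194, 0.32]
eef_rot: [179.9, -0.0, -80.6]
contact_force: [-0.0, -0.6, -1.2]
gripper_width: 0.012
gripper_force: 25.0
```

Call:
{"op": "drive_tool", "data": {
  "rows": [
    {"x": 0,"y": 0,"z": 0,"spin": 0,"fingers": -1},
    {"x": 0,"y": 0,"z": 0,"spin": 0,"fingers": -1},
    {"x": 0,"y": 0,"z": 0,"spin": 0,"fingers": -1}
  ]
}}

```text
time_s: 39.6
tcp_pos: [0.6503, 0.1185, 0.3218]
eef_rot: [-180.0, 0.0, -80.7]
contact_force: [0.3, -0.0, -1.7]
gripper_width: 0.0118
gripper_force: 25.0
```

```bash
python3 - <<'E'
from h import *
to(*W(.033,-.085),.182,-80.7)
E
```

```text
shift [-0.0016  0.0008  0.1398] spin -0.0 yaw -80.72 rows>= 3
```

Call:
{"op": "drive_tool", "data": {
  "rows": [
    {"x": -0.001,"y": 0.001,"z": 0.03,"spin": 0,"fingers": -1},
    {"x": -0.001,"y": 0.001,"z": 0.07,"spin": 0,"fingers": -1},
    {"x": -0.001,"y": 0.001,"z": 0.105,"spin": 0,"fingers": -1},
    {"x": -0.001,"y": 0.001,"z": 0.125,"spin": 0,"fingers": -1},
    {"x": -0.001,"y": 0.001,"z": 0.133,"spin": 0,"fingers": -1},
    {"x": -0.001,"y": 0.001,"z": 0.137,"spin": 0,"fingers": -1},
    {"x": -0.001,"y": 0.001,"z": 0.139,"spin": 0,"fingers": -1},
    {"x": -0.001,"y": 0.001,"z": 0.141,"spin": 0,"fingers": -1},
    {"x": -0.001,"y": 0.001,"z": 0.142,"spin": 0,"fingers": -1},
    {"x": -0.001,"y": 0.001,"z": 0.142,"spin": 0,"fingers": -1}
  ]
}}

```text
time_s: 40.85
tcp_pos: [0.6498, 0.1204, 0.1819]
eef_rot: [-179.9, 0.0, -80.6]
contact_force: [-2.9, 0.5, 7.4]
gripper_width: 0.0117
gripper_force: 25.0
```

Seated (7 N). I'll release and lean it.

Call:
{"op": "drive_tool", "data": {
  "rows": [
    {"x": 0,"y": 0,"z": -0.001,"spin": 0,"fingers": -1},
    {"x": 0,"y": 0,"z": -0.001,"spin": 0,"fingers": -0.2},
    {"x": 0,"y": 0,"z": -0.001,"spin": 0,"fingers": -0.2},
    {"x": 0,"y": 0,"z": -0.001,"spin": 0,"fingers": -0.2},
    {"x": 0,"y": 0.006,"z": -0.001,"spin": 0,"fingers": -0.2},
    {"x": 0,"y": 0.012,"z": -0.001,"spin": 0,"fingers": -0.2},
    {"x": 0,"y": 0.017,"z": -0.001,"spin": 0,"fingers": -0.2},
    {"x": 0,"y": 0.022,"z": -0.001,"spin": 0,"fingers": -0.2},
    {"x": 0,"y": 0.026,"z": -0.001,"spin": 0,"fingers": -0.2},
    {"x": 0,"y": 0.03,"z": -0.001,"spin": 0,"fingers": -0.2}
  ]
}}

```text
time_s: 42.1
tcp_pos: [0.6193, 0.1153, 0.1806]
eef_rot: [-180.0, 0.0, -80.7]
contact_force: [0.2, 0.2, -0.3]
gripper_width: 0.0351
gripper_force: 0.0
```

Call:
{"op": "drive_tool", "data": {
  "rows": [
    {"x": 0,"y": 0.003,"z": 0,"spin": 0,"fingers": -0.2},
    {"x": 0,"y": 0.006,"z": 0,"spin": 0,"fingers": -0.2},
    {"x": 0,"y": 0.009,"z": 0,"spin": 0,"fingers": -0.2},
    {"x": 0,"y": 0.012,"z": 0,"spin": 0,"fingers": -0.2},
    {"x": 0,"y": 0.012,"z": 0,"spin": 0,"fingers": -0.2}
  ]
}}

```text
time_s: 42.72
tcp_pos: [0.6075, 0.1133, 0.1806]
eef_rot: [180.0, 0.0, -80.7]
contact_force: [1.0, -0.0, -0.2]
gripper_width: 0.0352
gripper_force: 0.0
```

Call:
{"op": "drive_tool", "data": {
  "rows": [
    {"x": 0,"y": -0.004,"z": 0,"spin": 0,"fingers": -0.2},
    {"x": 0,"y": -0.006,"z": -0.01,"spin": 0,"fingers": -0.2},
    {"x": 0,"y": -0.006,"z": -0.04,"spin": 0,"fingers": -0.2},
    {"x": 0,"y": -0.006,"z": -0.1,"spin": 0,"fingers": -0.2},
    {"x": 0.05,"y": 0.05,"z": -0.12,"spin": 0,"fingers": -0.1},
    {"x": 0.09,"y": 0.09,"z": -0.12,"spin": 0,"fingers": -0.1},
    {"x": 0.13,"y": 0.13,"z": -0.12,"spin": 0,"fingers": -0.1},
    {"x": 0.17,"y": 0.17,"z": -0.12,"spin": 0,"fingers": -0.1},
    {"x": 0.17,"y": 0.17,"z": -0.12,"spin": 0,"fingers": -0.1},
    {"x": 0.17,"y": 0.17,"z": -0.12,"spin": 0,"fingers": -0.1}
  ]
}}

```text
time_s: 43.98
tcp_pos: [0.4679, -0.0821, 0.3014]
eef_rot: [-179.9, -0.0, -80.7]
contact_force: [-0.3, 0.7, -0.5]
gripper_width: 0.0395
gripper_force: 0.0
```

```bash
python3 - <<'E'
from h import *
cs=cams.capture("side");ct=cams.capture("top"); c,st=wrist()
print(st["tcp_pos"],st["joints"].round(1))
# ball: dark blob near expected, in side and wrist views; triangulate with least squares
def blob(c,P,rad,st=None):
    e=proj(c,[P],st)[0]; g=c["pixels"].max(2); m=(g<45).astype(np.uint8); n,l,s,cen=cv2.connectedComponentsWithStats(m)
    for i in range(1,n):
        if s[i,4]>30 and np.hypot(*(cen[i]-e))<rad: print("exp",e.round(),"blob",cen[i].round(1),s[i])
P=(.4086,-.0957,.093)
for n,c_,s_ in(("side",cs,None),("top",ct,None),("wrist",c,st)): print(n); blob(c_,P,40,s_)
E
```

```text
[ 0.46823894 -0.08140415  0.30076135] [ 13.9  -0.7 -18.3  -0.  -72.3  -4.6]
side
exp [257. 304.] blob [258.  304.8] [253 300  11  11  94]
top
exp [363. 306.] blob [371.9 268.7] [364 263  19  17  50]
exp [363. 306.] blob [397.2 296.1] [393 292   9   9  57]
wrist
exp [393. 197.] blob [383.7 197.8] [374 185  29  30 385]
```

```bash
python3 - <<'E'
from h import *
c=cams.capture("top");p=c["pixels"].astype(int)
m=((p[...,0]-p[...,2])>12).astype(np.uint8); m[:, :170]=0;m[:,330:]=0;m[:180]=0;m[265:]=0
m=cv2.morphologyEx(m,cv2.MORPH_CLOSE,np.ones((5,5),np.uint8))
for k in cv2.findContours(m,0,2)[0]:
    if cv2.contourArea(k)>100: print(cv2.boundingRect(k),cv2.contourArea(k),[np.round(v,1) for v in cv2.minAreaRect(k)])
t=.3
for y in(.085,0,-.085):
    # foot-front and top-front edges of a mould leaning at 0.3 rad
    f=.0266+.012*np.cos(t); print("expected",proj(c,[W(f,y+.033)+(.0595,),W(f,y-.033)+(.0595,),W(f-.14*np.sin(t),y-.033)+(.056+.14*np.cos(t),),W(f-.14*np.sin(t),y+.033)+(.056+.14*np.cos(t),)]).round().tolist())
w,st=wrist(); print(onz(w,[(384,198)],.093,st)); to(.412,-.096,.095,-83.6)
E
```

```text
(194, 216, 32, 22) 312.0 [array([209.5, 226.4]), array([20.2, 31.8]), np.float64(87.5)]
(229, 211, 29, 20) 398.0 [array([243. , 220.5]), array([18.2, 28.8]), np.float64(87.3)]
(264, 205, 28, 25) 529.0 [array([276.4, 217. ]), array([22. , 27.7]), np.float64(82.9)]
expected [[201.0, 224.0], [226.0, 220.0], [220.0, 232.0], [192.0, 236.0]]
expected [[233.0, 218.0], [258.0, 214.0], [256.0, 226.0], [228.0, 231.0]]
expected [[266.0, 213.0], [291.0, 209.0], [291.0, 220.0], [264.0, 225.0]]
[[ 0.41535783 -0.09408797  0.093     ]]
shift [0.0053 0.0576 0.2053] spin 0.052 yaw -80.6 rows>= 4
```

Mould outlines match the expected leaning poses, feet at the lip, about 0.4 rad. Now for the switch.

Call:
{"op": "drive_tool", "data": {
  "rows": [
    {"x": 0.005,"y": 0.04,"z": 0.03,"spin": 0.052,"fingers": 0.35},
    {"x": 0.005,"y": 0.057,"z": 0.06,"spin": 0.052,"fingers": 0.35},
    {"x": 0.005,"y": 0.057,"z": 0.1,"spin": 0.052,"fingers": 0.35},
    {"x": 0.005,"y": 0.057,"z": 0.12,"spin": 0.052,"fingers": 0.35},
    {"x": 0.005,"y": 0.057,"z": 0.12,"spin": 0.052,"fingers": 0.35},
    {"x": 0.005,"y": 0.057,"z": 0.15,"spin": 0.052,"fingers": 0.35},
    {"x": 0.005,"y": 0.057,"z": 0.18,"spin": 0.052,"fingers": 0.35},
    {"x": 0.005,"y": 0.057,"z": 0.205,"spin": 0.052,"fingers": 0.35},
    {"x": 0.005,"y": 0.057,"z": 0.205,"spin": 0.052,"fingers": 0.35}
  ]
}}

```text
time_s: 45.35
tcp_pos: [0.4119, -0.0961, 0.0951]
eef_rot: [179.9, -0.0, -83.6]
contact_force: [-0.1, -0.3, -0.0]
gripper_width: 0.0591
gripper_force: 0.0
```

```bash
python3 - <<'E'
from h import *
a=np.radians(6.4); b=(.4455,-.0913)
# near finger inner face 30 mm behind TCP; ball target +40 mm from hinge, radius 13 -> TCP at +57 mm
to(b[0]+.057*np.cos(a),b[1]+.057*np.sin(a),.095,-83.6); print(sensors.get_state()["gripper_width"],sensors.get_state()["contact_force"])
E
```

```text
shift [-0.001  -0.0909 -0.0001] spin -0.0 yaw -83.61 rows>= 2
0.05912480959042123 [-0.06642468 -0.3164231  -0.02442493]
```

Call:
{"op": "drive_tool", "data": {
  "rows": [
    {"x": 0,"y": -0.012,"z": 0,"spin": 0,"fingers": 0.35},
    {"x": 0,"y": -0.024,"z": 0,"spin": 0,"fingers": 0.35},
    {"x": 0,"y": -0.036,"z": 0,"spin": 0,"fingers": 0.35},
    {"x": 0,"y": -0.048,"z": 0,"spin": 0,"fingers": 0.35},
    {"x": -0.001,"y": -0.06,"z": 0,"spin": 0,"fingers": 0.35},
    {"x": -0.001,"y": -0.072,"z": 0,"spin": 0,"fingers": 0.35},
    {"x": -0.001,"y": -0.082,"z": 0,"spin": 0,"fingers": 0.35},
    {"x": -0.001,"y": -0.089,"z": 0,"spin": 0,"fingers": 0.35},
    {"x": -0.001,"y": -0.089,"z": 0,"spin": 0,"fingers": 0.35}
  ]
}}

```text
time_s: 46.48
tcp_pos: [0.5011, -0.0852, 0.0955]
eef_rot: [-180.0, -0.0, -83.6]
contact_force: [-0.1, 0.4, -1.1]
gripper_width: 0.0593
gripper_force: 0.0
```

Back off, lift away, then measure everything.

Call:
{"op": "drive_tool", "data": {
  "rows": [
    {"x": 0,"y": 0.01,"z": 0,"spin": 0,"fingers": 0.35},
    {"x": 0,"y": 0.01,"z": -0.05,"spin": 0,"fingers": 0.35},
    {"x": 0,"y": 0.01,"z": -0.11,"spin": 0,"fingers": 0.35},
    {"x": 0.06,"y": 0.01,"z": -0.17,"spin": 0,"fingers": 0.35},
    {"x": 0.12,"y": 0.01,"z": -0.2,"spin": 0,"fingers": 0.35},
    {"x": 0.18,"y": 0.01,"z": -0.2,"spin": 0,"fingers": 0.35},
    {"x": 0.24,"y": 0.01,"z": -0.2,"spin": 0,"fingers": 0.35},
    {"x": 0.3,"y": 0.01,"z": -0.2,"spin": 0,"fingers": 0.35},
    {"x": 0.3,"y": 0.01,"z": -0.2,"spin": 0,"fingers": 0.35},
    {"x": 0.3,"y": 0.01,"z": -0.2,"spin": 0,"fingers": 0.35}
  ]
}}

```text
time_s: 47.72
tcp_pos: [0.5228, -0.3852, 0.2948]
eef_rot: [179.9, 0.0, -83.8]
contact_force: [0.1, 0.0, -0.5]
gripper_width: 0.0592
gripper_force: 0.0
```

```bash
python3 - <<'E'
from h import *
print(sensors.get_state()["tcp_pos"])
for n in("side","top"):
    c=cams.capture(n); p=c["pixels"]; g=p.max(2).astype(int)
    a=np.radians(6.4)
    print(n,"ball exp by angle",[(q,proj(c,[(.4455+.08*np.sin(q-.5)*np.cos(a),-.0913+.08*np.sin(q-.5)*np.sin(a),.022+.08*np.cos(q-.5))])[0].round(1).tolist()) for q in(0,.6,.8,1.)])
    nn,l,s,cen=cv2.connectedComponentsWithStats((g<45).astype(np.uint8)); e=proj(c,[(.48,-.09,.09)])[0]
    print([(cen[i].round(1).tolist(),s[i].tolist()) for i in range(1,nn) if s[i,4]>20 and np.hypot(*(cen[i]-e))<45])
    if n=="top":
        b=p.astype(int); m=((b[...,0]-b[...,2])>12).astype(np.uint8); m[:,:170]=0;m[:,330:]=0;m[:180]=0;m[265:]=0
        m=cv2.morphologyEx(m,cv2.MORPH_CLOSE,np.ones((5,5),np.uint8))
        print([cv2.boundingRect(k) for k in cv2.findContours(m,0,2)[0] if cv2.contourArea(k)>100])
        prev=cv2.imread("pics/top3.png"); now=cv2.resize(p[180:305,170:330,::-1],None,fx=5,fy=5,interpolation=cv2.INTER_CUBIC)
        d=cv2.absdiff(prev,now).max(2)>40
        print("handle/near-rim change frac",d[340:440,310:530].mean(), "dark handle px", [np.argwhere(cv2.cvtColor(im,6)[280:450,310:530]<95).mean(0).round(1) for im in(prev,now)])
        # shaker lid in the pan: holes-free dark-grey disc vs pan -> report mean colour at expected spot
        for P in[(.6075,-.1333,.078)]: q=proj(c,[P])[0].astype(int); print("shaker px",q,p[q[1]-3:q[1]+4,q[0]-3:q[0]+4].mean((0,1)),"pan",p[q[1],q[0]-18])
        for q0 in((316,168),(369,169)): print(p[q0[1],q0[0]])
E
```

```text
[ 0.52278274 -0.38518883  0.29482542]
side ball exp by angle [(0, [256.5, 304.6]), (0.6, [276.5, 296.3]), (0.8, [283.5, 295.4]), (1.0, [290.0, 295.6])]
[([291.5, 295.4], [287, 292, 9, 8, 56]), ([306.1, 305.6], [294, 297, 33, 23, 238])]
top ball exp by angle [(0, [362.8, 306.9]), (0.6, [361.0, 288.7]), (0.8, [360.1, 282.5]), (1.0, [359.2, 276.6])]
[([359.0, 276.1], [355, 272, 9, 9, 68])]
[(194, 216, 32, 21), (229, 211, 29, 20), (264, 205, 28, 25)]
handle/near-rim change frac 0.04145454545454545 dark handle px [array([100.7, 131.7]), array([103.2, 121.9])]
shaker px [376 228] [89.30612245 87.40816327 89.69387755] pan [70 68 70]
[223 218 216]
[182 178 164]
```

```bash
python3 - <<'E'
from h import *
c=cams.capture("top");g=cv2.cvtColor(c["pixels"],cv2.COLOR_RGB2GRAY)
S=lambda P:np.c_[(P[:,0]-.603)*np.cos(th)+(P[:,1]-.1985)*np.sin(th),-(P[:,0]-.603)*np.sin(th)+(P[:,1]-.1985)*np.cos(th)]
m=(g<95).astype(np.uint8); m[:240]=0;m[275:]=0;m[:,:228]=0;m[:,280:]=0
n,l,s,cen=cv2.connectedComponentsWithStats(m)
for i in range(1,n):
    if s[i,4]>15:
        k=np.argwhere(l==i)[:,::-1]; # lowest pixels per column = near edge of bar
        cols=[(x,k[k[:,0]==x][:,1].max()+.5) for x in np.unique(k[:,0])][2:-2]; print(s[i],S(onz(c,[cols[0],cols[-1]],.024)).round(4))
roi=cv2.resize(g[200:256,345:403],None,fx=6,fy=6,interpolation=cv2.INTER_CUBIC)
ci=cv2.HoughCircles(roi,cv2.HOUGH_GRADIENT,1,60,param1=60,param2=18,minRadius=50,maxRadius=80)
if ci is not None:
    for x,y,rr in ci[0][:2]: print("lid",onz(c,[(x/6+345,y/6+200)],.078).round(4),rr)
st=sensors.get_state();print(st["contact_force"],st["time_s"])
E
```

```text
[235 242  39  24 141] [[-0.0835  0.0478]
 [-0.0878 -0.0431]]
[ 0.17986972 -0.37755901 -0.2171058 ] 47.875
```

```bash
python3 - <<'E'
from h import *
c=cams.capture("side"); now=cv2.resize(c["pixels"][130:420,150:470,::-1],None,fx=2,fy=2,interpolation=cv2.INTER_CUBIC)
prev=cv2.imread("pics/side1.png"); t=prev[330:416,372:430]
a=cv2.matchTemplate(now[290:460,320:490],t,cv2.TM_CCOEFF_NORMED); print("shaker",cv2.minMaxLoc(a)[1::2],"unmoved=(52,40)")
t=prev[260:380,480:540]; a=cv2.matchTemplate(now[220:420,440:580],t,cv2.TM_CCOEFF_NORMED); print("bottle",cv2.minMaxLoc(a)[1::2],"unmoved=(40,40)")
E
```

```text
shaker (0.44063758850097656, (90, 51)) unmoved=(52,40)
bottle (0.4612666964530945, (47, 44)) unmoved=(40,40)
```

Call:
{"op": "drive_tool", "data": {
  "rows": [
    {"x": -0.06,"y": 0.03,"z": -0.05,"spin": 0,"fingers": 0.35},
    {"x": -0.12,"y": 0.06,"z": -0.05,"spin": 0,"fingers": 0.35},
    {"x": -0.7,"y": 0.1,"z": -0.05,"spin": 0,"fingers": 0.35},
    {"x": -0.7,"y": 0.1,"z": -0.05,"spin": 0,"fingers": 0.35},
    {"x": -0.7,"y": 0.1,"z": -0.05,"spin": 0,"fingers": 0.35},
    {"x": -0.7,"y": 0.1,"z": -0.05,"spin": 0,"fingers": 0.35},
    {"x": -0.7,"y": 0.1,"z": -0.05,"spin": 0,"fingers": 0.35},
    {"x": -0.7,"y": 0.1,"z": -0.05,"spin": 0,"fingers": 0.35},
    {"x": -0.7,"y": 0.1,"z": -0.05,"spin": 0,"fingers": 0.35},
    {"x": -0.7,"y": 0.1,"z": -0.05,"spin": 0,"fingers": 0.35}
  ]
}}

```text
time_s: 49.18
tcp_pos: [0.3647, 0.2021, 0.3459]
eef_rot: [-179.9, 0.1, -83.5]
contact_force: [1.4, 0.6, 0.5]
gripper_width: 0.0592
gripper_force: 0.0
```

Call:
{"op": "drive_tool", "data": {
  "rows": [
    {"x": -0.1,"y": 0.0,"z": 0,"spin": 0,"fingers": 0.35},
    {"x": -0.1,"y": 0.0,"z": 0,"spin": 0,"fingers": 0.35},
    {"x": -0.1,"y": 0.0,"z": 0,"spin": 0,"fingers": 0.35},
    {"x": -0.1,"y": 0.0,"z": 0,"spin": 0,"fingers": 0.35}
  ]
}}

```text
time_s: 49.68
tcp_pos: [0.3546, 0.2992, 0.3452]
eef_rot: [-180.0, 0.0, -83.5]
contact_force: [-0.4, -0.4, 0.1]
gripper_width: 0.059
gripper_force: 0.0
```

```bash
python3 - <<'E'
from h import *
c=cams.capture("side"); now=cv2.resize(c["pixels"][130:420,150:470,::-1],None,fx=2,fy=2,interpolation=cv2.INTER_CUBIC)
prev=cv2.imread("pics/side1.png"); t=prev[330:416,372:430]
a=cv2.matchTemplate(now[290:460,320:490],t,cv2.TM_CCOEFF_NORMED); print("shaker",cv2.minMaxLoc(a)[1::2],"unmoved=(52,40)")
t=prev[260:380,480:540]; a=cv2.matchTemplate(now[220:420,440:580],t,cv2.TM_CCOEFF_NORMED); print("bottle",cv2.minMaxLoc(a)[1::2],"unmoved=(40,40)")
c=cams.capture("top"); p=c["pixels"].astype(int)
m=((p[...,0]-p[...,2])>12).astype(np.uint8); m[:,:170]=0;m[:,330:]=0;m[:180]=0;m[265:]=0
m=cv2.morphologyEx(m,cv2.MORPH_CLOSE,np.ones((5,5),np.uint8))
print([cv2.boundingRect(k) for k in cv2.findContours(m,0,2)[0] if cv2.contourArea(k)>100]); st=sensors.get_state(); print(st["tcp_pos"],abs(st["qd"]).max(),st["contact_force"])
E
```

```text
shaker (0.7636464238166809, (52, 40)) unmoved=(52,40)
bottle (0.7679779529571533, (39, 41)) unmoved=(40,40)
[(193, 216, 33, 26), (229, 211, 29, 20), (264, 205, 27, 25)]
[0.35513502 0.29858206 0.34537738] 0.6628623116895277 [ 0.2261019  -0.59069209 -0.0262081 ]
```

Shaker, bottle, moulds, tray and switch all check out, so I'm handing in.

```bash
python3 -c "
from h import *
print(r.close_job())"
```

```text
the job is handed in; nothing more can be done
None
```

The job is handed in, but the hand-in gave no verdict: my last measurements had the shaker in the pan, the tray home, all three moulds leaning on the rail, the switch fully on and the bottle unmoved; I did not separately measure the tin, but the arm stayed clear of it.

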